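# Tighten a boxed-in foot nut with a ring spanner, stroke by stroke

## Robot

A 7-joint arm with a two-finger parallel gripper is mounted at the origin on the work surface; the furniture and walls round the work are solid. World frame = base frame: x ahead of the robot, y to its left, z up, the work surface at z = 0. Lengths are in m, angles in rad, forces in N, time in s.
With the tool pointing down it reaches from about 0.425 to 0.825 m from the base axis. Payload 3.6 kg.
Tool frame: the origin (TCP) lies at the very end of the fingers, on their centre line; the grasp point (between the pads) lies arm.grip_depth behind it (arm.grip_depth is the distance from the TCP to the grasp point, in m); z points along the fingers, y is the line along which they close (so a half turn about z gives the same grasp; the last joint's range is limited). The gripper opens to 85 mm and grips with 20 to 120 N. Pads are 22 mm wide; open, the fingers measure 114 mm over their backs; the gripper's body (76 mm by 85 mm) begins 54 mm behind the grasp point. The pads swing forward as they close: fully open they stand 13 mm farther back than shut.
Start: joints at [1.254, 0.615, -0.013, 1.423, 0.008, 1.103, -0.04], TCP at [0.186, -0.623, 0.231] pointing down, gripper open.
Joint ranges: [-3.12, 3.12], [-0.3, 2.06], [-1.34, 1.32], [0.26, 2.42], [-1.36, 4.5], [0.01, 1.98], [-2.84, 2.84]. Speed limits (rad/s): [2.79, 2.79, 3.14, 3.14, 3.14, 3.14, 3.14].

## Interface

Orientations are given as a unit quaternion [w, x, y, z].
In Python, from rig import arm gives the robot as it stands.
- The arm moves only by the tool apply_moves, never from a script. Its argument "rows" is a list of rows, each an object of numbers: "wx", "wy", "wz": the turn, a rotation vector about the tool's x, y, z each as a share of 45 degrees, from -1 to 1; "tx", "ty", "tz": the shift along the tool's x, y, z each as a share of 0.3 m, from -1 to 1; "claw": the closure, from 0 (fully open) to 1 (shut). In form: [{"wx": .., "wy": .., "wz": .., "tx": .., "ty": .., "tz": .., "claw": ..}, ...]. A call has 1 to 5 rows; each row shifts and turns the commanded pose from where the row before left it, along the tool's axes as they then stand; what a row does not reach is not made up. A row lasts 1/12 s, in which the tool goes at most 41.7 mm and 7.16 degrees, less where a joint would pass 70% of its speed; a pose out of reach is approached as far as the arm can. A call with a number of a shift or a turn outside -1 to 1 is refused whole. A call with a gripper value outside its range is refused whole. The fingers move at their own pace and stop on an object; "grip_force" is the grip in N (left out, the last holds). Time passes only in rows, so rows that do not move let the fingers close. It gives the time, the measured TCP pose, the force, the opening and the grip force at its end, in the units of the state.
- arm.read_state(): the state, without advancing time (a new reading comes with each control period).
- arm.grab_frame(name): name is "side" or "top"; returns a dict with "img" (384x512x3 uint8, red, green, blue), "mtx" (3x3 intrinsics, pixels), "k1" (the pictures are not rectified: a ray, as slopes to the right and down, at radius r is drawn at 1 + k1 r^2 times it, then the intrinsics apply), "pose" (4x4, takes a point from camera to world coordinates). Camera axes: x right, y down, z forward; pixel columns grow to the right and rows downward; lengths in m; the calibration is good to about 2 mm. A picture is of the moment at which its call begins. There is no depth.
- arm.hand_in(): hands the job in; it is judged then, once.
The state is a dict: "t": time; "joint_pos": joint angles; "joint_vel": joint speeds; "tau": joint torques, N m; "tcp_pos": TCP position; "ee_rot": TCP orientation; "force": force on the tool from outside, world axes, zero at the start; "torque": the same for the moment, N m; "opening": opening from 0.0 (shut) to 1.0 (fully open); "finger_force": force on a finger pad.
Only numpy, scipy, OpenCV 4.12 (cv2) and the standard library are available. Lean on these libraries where they do the work, as an engineer would, in place of code of your own. Each camera call takes 0.05 s, during which the arm holds its last target. There are 200 camera calls.

## Task

Tighten the big hexagon nut in the pocket of the grey column foot clockwise (seen from above) with the ring spanner until it comes up against its stop. The pocket walls leave only a short swing, so lift the spanner off and reseat it for another stroke as often as needed, then lay the spanner flat on the worktop beside the foot. Turn the nut only with the spanner, not with the gripper, and leave the tape measure and the glue bottle where they are.

Things in the scene. Friction and masses are not known exactly. Their poses are not given: they have to be found in the camera images.
- nut (a joint): turn of the hexagon nut in rad, growing as it turns clockwise seen from above (tightening); starts between 0 and 0.3, hard stop (tight) at 1.9. It turns stiffly (about 0.5 N m all the way) and stays where it is left.
- nut_seat (a point): point on the vertical nut axis at the nut's underside, 30 mm above the worktop, on the round boss (72 mm across) on which the seated ring rests. Turns with the nut: the spanner drops over the nut when its x axis lies along this point's x axis or any multiple of 60 degrees from it, give or take about 8 degrees. Steel nut, 46 mm across flats, straight sides 16 mm high, oiled (friction about 0.15).
- nut_top (a point): top of the stud on the nut axis, 58 mm above the worktop; a cone leads from the nut's flats up to it. The underside of the ring must rise above this to come off.
- nut_corner (a point): a corner of the nut, 26.6 mm from its axis; turns with it
- foot: grey cast column foot, fixed to the worktop; origin on the nut axis at worktop height, z up. Base plate 14 mm thick, x -60 to 110, y -75 to 75 mm. A U-shaped pocket of 12 mm walls, tops 75 mm above the worktop, surrounds the nut: cheeks with inner faces at y = -50 and 50 mm from x = -36 to 75 mm, back wall at x = 63 mm, behind it a column stub 110 mm high.
- foot_mouth (a point): middle of the pocket's open mouth, 36 mm from the nut axis along the foot's -x, axes as the foot's. The seated spanner's handle sticks out here and swings up to 45 degrees to either side of the foot's -x axis before it meets a cheek; a tightening stroke runs from the foot's -y side to its +y side. At the start the handle fits on 19 to 36 degrees to the -y side of the middle.
- spanner_grip (a point): centre of the steel ring spanner's handle, about where it balances, half-way up (11 mm above its underside). The spanner is 193 mm long and lies flat; its x axis points along the handle from the ring to the tail, z up. Handle 18 mm wide, 22 mm high, from 67 mm before this point (ring side) to 55 mm behind it. Weight 0.3 to 0.5 kg.
- spanner_ring (a point): centre of the spanner's ring on its underside, 100 mm from the grip point towards -x of the spanner. Ring 18 mm high, 75 mm across outside, with a hexagon hole 50 mm across flats right through (2 mm clear of the nut each side, so the spanner turns idly about 10 degrees before it drives the nut).
- spanner: the ring spanner: origin under the grip point on its underside, axes as for the grip point
- tape_measure: yellow tape measure, 86 x 104 x 35 mm, origin under its centre; bystander
- glue_bottle: standing white and orange glue bottle, 69 mm across, 196 mm high, origin under its centre; bystander
There are look-alikes about, which are no part of the job. There is more than one size of the foot; the one meant has the size given above.

How it is judged:
By the outcome, as a careful person would: the job done as asked, in the order asked, and still so for the second after the job is handed in, with the robot touching nothing.
It also fails if it takes over 64 s, if anything falls off the work surface, if the arm or the gripper's body presses on something with over 40 N, if the wrist force passes 120 N, or if a joint passes its speed limit or range.

## Working session

There is one attempt and no reset: what is moved stays moved. The work goes in short steps, Python scripts to look and compute and a tool call to move; the robot and the scene stay as the last step left them, time stands still between calls to the robot, and variables do not carry over. Pictures are saved under pics/ and viewed, at most 10 in all, crops included, and the job is handed in when it is done.

Besides the shell and the picture viewer there is one more tool, called after "Call:" as name(argument=value, ...), one argument or row to a line, values as JSON. apply_moves: Moves the arm, as the interface text tells. Its arguments: {"type":"object","properties":{"rows":{"type":"array"},"grip_force":{"type":"number"}},"required":["rows"]}

```bash
ls; mkdir -p pics
python3 - <<'E'
from rig import arm
import cv2,numpy as np
print(arm.grip_depth, arm.read_state())
for n in("top","side"):
    f=arm.grab_frame(n); cv2.imwrite(f"pics/{n}0.png",f["img"][:,:,::-1]); np.savez(f"{n}0.npz",**f)
    print(n,f["mtx"],f["k1"],f["pose"])
E
```

```text
pics
0.0187 {'t': 0.0, 'joint_pos': array([ 1.25348309,  0.61594746, -0.01266559,  1.42492285,  0.00812725,
        1.10340412, -0.0404159 ]), 'joint_vel': array([ 0.00077812, -0.00056281,  0.00081368,  0.00056055, -0.00137031,
        0.00296955, -0.00058001]), 'tau': array([-8.75885962e-05, -4.69219279e+01,  2.58949371e-01, -1.71036476e+01,
        9.88787360e-03,  9.60635341e-03, -2.73359042e-06]), 'tcp_pos': array([ 0.18617931, -0.62195383,  0.23011176]), 'ee_rot': array([-1.29910802e-03,  9.89438728e-01,  1.44945760e-01, -2.08020280e-04]), 'force': array([ 0.33122036, -0.16799683, -0.19448661]), 'torque': array([-0.00656844,  0.02887872,  0.04688595]), 'finger_force': 0.0, 'opening': 1.0005818100774426}
top [[456.07896933   0.         252.06598997]
 [  0.         456.07896933 193.85342862]
 [  0.           0.           1.        ]] -0.0883328092643003 [[ 0.00712664 -0.9943649   0.10577169  0.42523542]
 [-0.99982285 -0.00524288  0.01807711  0.03987562]
 [-0.01742069 -0.10588179 -0.99422611  1.67465292]
 [ 0.          0.          0.          1.        ]]
side [[421.82189887   0.         266.44659874]
 [  0.         421.82189887 186.90471049]
 [  0.           0.           1.        ]] -0.13625600841704363 [[-0.99739442 -0.04381595  0.05731079  0.48900566]
 [-0.07065644  0.43296212 -0.89863868  1.20768825]
 [ 0.01456131 -0.90034658 -0.43492988  0.63058838]
 [ 0.          0.          0.          1.        ]]
```

View pics/top0.png

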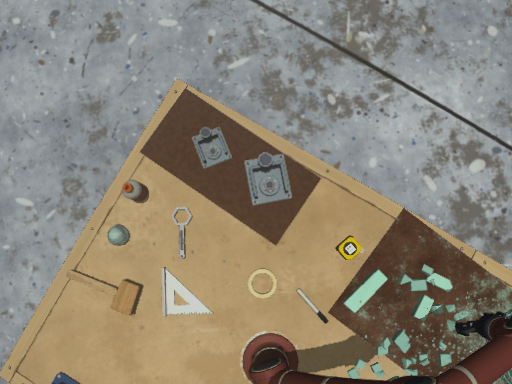

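View pics/side0.png

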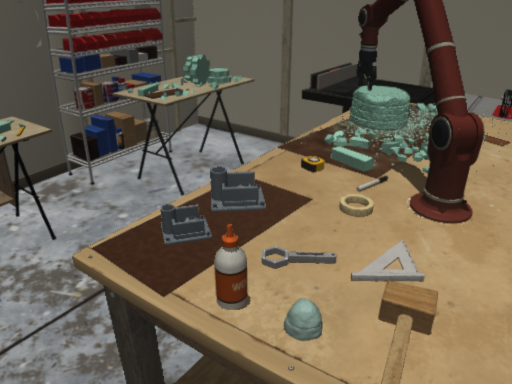

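Top: spanner with its ring at about (182,215) and tail at (182,257); large foot near (270,180), small foot near (212,147). Next I enlarge these and measure them.

```bash
cat > h.py <<'E'
import numpy as np,cv2
from rig import arm
def ray(f,px):
    K=np.array(f["mtx"]);k=float(f["k1"]);T=np.array(f["pose"])
    p=cv2.undistortPoints(np.array(px,float).reshape(-1,1,2),K,np.array([k,0,0,0,0])).reshape(-1,2)
    d=np.c_[p,np.ones(len(p))]@T[:3,:3].T
    return T[:3,3],d
def onz(f,px,z):
    o,d=ray(f,px); return o+d*((z-o[2])/d[:,2])[:,None]
def proj(f,P):
    T=np.linalg.inv(np.array(f["pose"]));c=np.asarray(P,float).reshape(-1,3)
    return cv2.projectPoints(c,cv2.Rodrigues(T[:3,:3])[0],T[:3,3],np.array(f["mtx"]),np.array([float(f["k1"]),0,0,0,0]))[0].reshape(-1,2)
E
python3 - <<'E'
from h import *
f=np.load("top0.npz");im=f["img"][:,:,::-1]
a=cv2.resize(im[110:270,160:320],None,fx=3.7,fy=3.7,interpolation=cv2.INTER_CUBIC)
cv2.imwrite("pics/crop1.png",a)
g=np.load("side0.npz")["img"][:,:,::-1]
cv2.imwrite("pics/crop2.png",cv2.resize(g[150:290,140:350],None,fx=3.8,fy=3.8,interpolation=cv2.INTER_CUBIC))
print(np.round(onz(f,[[182,215],[182,257],[270,184],[212,150],[247,157],[285,152],[291,200],[253,205]],0.014),3))
E
```

```text
[[ 0.523  0.326  0.014]
 [ 0.37   0.323  0.014]
 [ 0.639  0.005  0.014]
 [ 0.765  0.22   0.014]
 [ 0.739  0.09   0.014]
 [ 0.758 -0.051  0.014]
 [ 0.58  -0.072  0.014]
 [ 0.561  0.066  0.014]]
```

View pics/crop1.png

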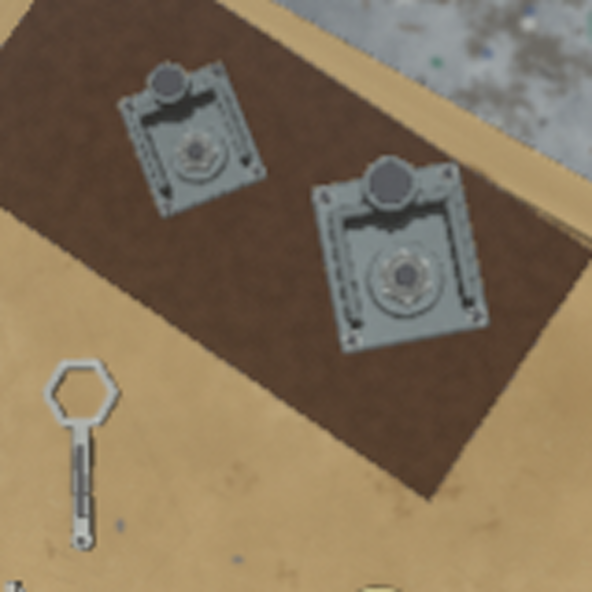

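View pics/crop2.png

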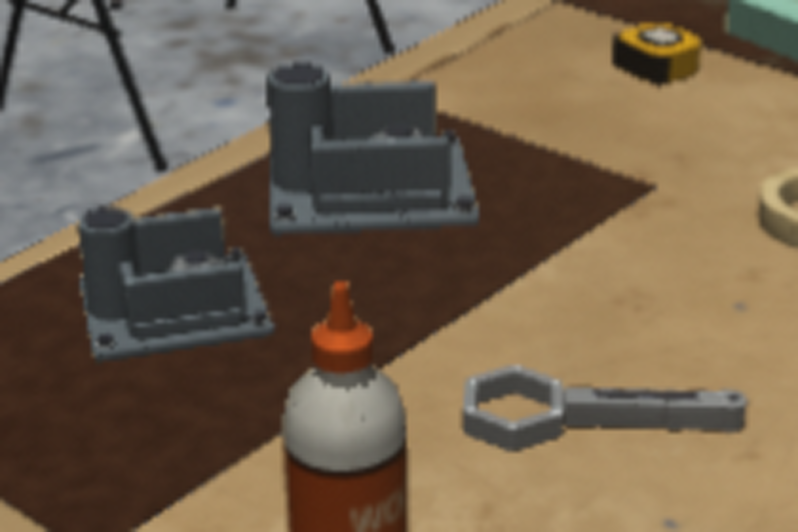

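The large foot is about 165 x 145 mm, which matches the given size. The spanner lies with its tail toward the robot. Now I fit both more exactly.

Run:
```python
from h import *
f=np.load("top0.npz");im=f["img"]
c2=lambda L:(np.array(L,float)+.5)/3.7-.5+[160,110]
c=onz(f,c2([[313,187],[458,165],[488,322],[345,352]]),0.014)[:,:2] # +x+y,+x-y,-x-y,-x+y
print("edges",[round(float(np.linalg.norm(c[i]-c[i-1])),3) for i in range(4)])
xa=(c[0]+c[1]-c[2]-c[3]); ya=(c[0]+c[3]-c[1]-c[2])
th=[np.degrees(np.arctan2(xa[1],xa[0])),np.degrees(np.arctan2(-ya[0],ya[1]))]
print("foot yaw",th); t=np.radians(np.mean(th));u=np.array([np.cos(t),np.sin(t)])
print("nut from corners",c.mean(0)-0.025*u,"from stud",onz(f,c2([[405,276]]),0.058))
# spanner
hsv=cv2.cvtColor(im,cv2.COLOR_RGB2HSV)
m=((hsv[...,1]<60)).astype(np.uint8)*255
roi=np.zeros_like(m);roi[200:266,165:205]=m[200:266,165:205]
cs,_=cv2.findContours(roi,cv2.RETR_EXTERNAL,cv2.CHAIN_APPROX_NONE)
k=max(cs,key=cv2.contourArea);print("area",cv2.contourArea(k),cv2.boundingRect(k))
P=onz(f,k.reshape(-1,2),0.019)[:,:2]
r=cv2.minAreaRect(P.astype(np.float32)*1000);print(r)
ring=P[P[:,0]>P[:,0].max()-.075]; h=P[(P[:,0]<P[:,0].max()-.085)]
vx=cv2.fitLine(h.astype(np.float32),cv2.DIST_L2,0,.01,.01).ravel();print("handle",vx,np.degrees(np.arctan2(vx[1],vx[0])))
print("ring",cv2.minEnclosingCircle(ring.astype(np.float32)),"xrange",P[:,0].min(),P[:,0].max())
# side view check
g=np.load("side0.npz");
print("side proj", proj(g,[[.526,.326,.018],[.425,.324,.022],[*(c.mean(0)-0.025*u),.058]]))
```

```text
edges [0.168, 0.146, 0.16, 0.144]
foot yaw [np.float64(10.992496832582223), np.float64(10.590430163477246)]
nut from corners [0.63314651 0.00722603] from stud [[0.63211014 0.00868941 0.058     ]]
area 399.0 (172, 207, 20, 52)
((459.161865234375, 325.9151611328125), (185.568115234375, 69.88801574707031), 1.1558963060379028)
handle [0.99863267 0.0522766  0.41356894 0.32469606] 2.9965942
ring ((0.5169468522071838, 0.3294263184070587), 0.03938110172748566) xrange 0.36642637266047345 0.5517600732471644
side proj [[272.97625648 253.54621032]
 [313.14498876 253.77787239]
 [245.2119192  183.57749839]]
```

Call:
apply_moves(
  rows=[
    {"wz": 0.105,"tx": 0.1,"ty": -0.085,"tz": 0,"claw": 0},
    {"wz": 0.105,"tx": 0.1,"ty": -0.085,"claw": 0},
    {"wz": 0.105,"tx": 0.1,"ty": -0.085,"claw": 0},
    {"tx": 0.1,"ty": -0.085,"claw": 0},
    {"tx": 0.1,"ty": -0.085,"claw": 0},
  ],
  grip_force=80,
)

```text
schema error: expected keys wx, wy, wz, tx, ty, tz, claw
```

Call:
apply_moves(
  rows=[
    {"tx": 0.1,"ty": -0.085,"claw": 0},
    {"tx": 0.1,"ty": -0.085,"claw": 0},
    {"tx": 0.1,"ty": -0.085,"claw": 0},
    {"tx": 0.1,"ty": -0.085,"claw": 0},
    {"tx": 0.1,"ty": -0.085,"claw": 0},
  ],
)

```text
schema error: expected keys wx, wy, wz, tx, ty, tz, claw
```

Call:
apply_moves(
  rows=[
    {"tx": 0.03,"ty": -0.13,"claw": 0},
    {"tx": 0.03,"ty": -0.13,"claw": 0},
    {"tx": 0.03,"ty": -0.13,"claw": 0},
    {"tx": 0.03,"ty": -0.13,"claw": 0},
    {"tx": 0.03,"ty": -0.13,"claw": 0},
  ],
)

```text
schema error: expected keys wx, wy, wz, tx, ty, tz, claw
```

Call:
apply_moves(
  rows=[
    {"wx": 0,"wy": 0,"wz": 0.105,"tx": 0.1,"ty": -0.085,"tz": 0,"claw": 0},
    {"wx": 0,"wy": 0,"wz": 0.105,"tx": 0.1,"ty": -0.085,"tz": 0,"claw": 0},
    {"wx": 0,"wy": 0,"wz": 0.105,"tx": 0.1,"ty": -0.085,"tz": 0,"claw": 0},
    {"wx": 0,"wy": 0,"wz": 0,"tx": 0.1,"ty": -0.085,"tz": 0,"claw": 0},
    {"wx": 0,"wy": 0,"wz": 0,"tx": 0.1,"ty": -0.085,"tz": 0,"claw": 0},
  ],
  grip_force=80,
)

```text
t: 0.52
tcp_pos: [0.3168, -0.4741, 0.231]
ee_rot: [-0.0, 1.0, 0.021, -0.0]
force: [0.9, -0.3, -0.5]
opening: 1.003
finger_force: 0.0
```

Call:
apply_moves(
  rows=[
    {"wx": 0,"wy": 0,"wz": 0,"tx": 0.1,"ty": -0.085,"tz": 0,"claw": 0},
    {"wx": 0,"wy": 0,"wz": 0,"tx": 0.1,"ty": -0.085,"tz": 0,"claw": 0},
    {"wx": 0,"wy": 0,"wz": 0,"tx": 0.1,"ty": -0.085,"tz": 0,"claw": 0},
    {"wx": 0,"wy": 0,"wz": 0,"tx": 0.1,"ty": -0.085,"tz": 0,"claw": 0},
    {"wx": 0,"wy": 0,"wz": 0,"tx": 0.1,"ty": -0.085,"tz": 0,"claw": 0},
  ],
)

```text
t: 0.93
tcp_pos: [0.4614, -0.3402, 0.231]
ee_rot: [-0.0, 1.0, 0.022, -0.0]
force: [-0.5, -1.2, 0.5]
opening: 1.0
finger_force: 0.0
```

Call:
apply_moves(
  rows=[
    {"wx": 0,"wy": 0,"wz": 0,"tx": 0.03,"ty": -0.13,"tz": 0,"claw": 0},
    {"wx": 0,"wy": 0,"wz": 0,"tx": 0.03,"ty": -0.13,"tz": 0,"claw": 0},
    {"wx": 0,"wy": 0,"wz": 0,"tx": 0.03,"ty": -0.13,"tz": 0,"claw": 0},
    {"wx": 0,"wy": 0,"wz": 0,"tx": 0.03,"ty": -0.13,"tz": 0,"claw": 0},
    {"wx": 0,"wy": 0,"wz": 0,"tx": 0.03,"ty": -0.13,"tz": 0,"claw": 0},
  ],
)

```text
t: 1.35
tcp_pos: [0.4967, -0.1432, 0.231]
ee_rot: [-0.0, 1.0, 0.022, -0.0]
force: [1.0, 0.4, 1.0]
opening: 0.996
finger_force: 0.0
```

Call:
apply_moves(
  rows=[
    {"wx": 0,"wy": 0,"wz": 0,"tx": 0.01,"ty": -0.135,"tz": 0,"claw": 0},
    {"wx": 0,"wy": 0,"wz": 0,"tx": 0.01,"ty": -0.135,"tz": 0,"claw": 0},
    {"wx": 0,"wy": 0,"wz": 0,"tx": 0.01,"ty": -0.135,"tz": 0,"claw": 0},
    {"wx": 0,"wy": 0,"wz": 0,"tx": 0.01,"ty": -0.135,"tz": 0,"claw": 0},
    {"wx": 0,"wy": 0,"wz": 0,"tx": -0.02,"ty": -0.135,"tz": 0,"claw": 0},
  ],
)

```text
t: 1.77
tcp_pos: [0.495, 0.0595, 0.2312]
ee_rot: [-0.0, 1.0, 0.022, 0.001]
force: [0.2, 0.7, 0.2]
opening: 0.996
finger_force: 0.0
```

Call:
apply_moves(
  rows=[
    {"wx": 0,"wy": 0,"wz": 0,"tx": -0.02,"ty": -0.135,"tz": 0,"claw": 0},
    {"wx": 0,"wy": 0,"wz": 0,"tx": -0.02,"ty": -0.135,"tz": 0,"claw": 0},
    {"wx": 0,"wy": 0,"wz": 0,"tx": -0.02,"ty": -0.135,"tz": 0,"claw": 0},
    {"wx": 0,"wy": 0,"wz": 0,"tx": -0.065,"ty": -0.09,"tz": 0.065,"claw": 0},
    {"wx": 0,"wy": 0,"wz": 0,"tx": -0.065,"ty": -0.09,"tz": 0.065,"claw": 0},
  ],
)

```text
t: 2.18
tcp_pos: [0.4295, 0.233, 0.1925]
ee_rot: [-0.001, 1.0, 0.022, 0.001]
force: [-0.3, -0.8, 0.2]
opening: 0.995
finger_force: 0.0
```

Call:
apply_moves(
  rows=[
    {"wx": 0,"wy": 0,"wz": 0,"tx": -0.065,"ty": -0.09,"tz": 0.065,"claw": 0},
    {"wx": 0,"wy": 0,"wz": 0,"tx": -0.065,"ty": -0.09,"tz": 0.065,"claw": 0},
    {"wx": 0,"wy": 0,"wz": 0,"tx": -0.03,"ty": -0.04,"tz": 0.05,"claw": 0},
    {"wx": 0,"wy": 0,"wz": 0,"tx": 0,"ty": 0,"tz": 0,"claw": 0},
  ],
)

```text
t: 2.52
tcp_pos: [0.3736, 0.2966, 0.1356]
ee_rot: [0.001, 1.0, 0.026, -0.004]
force: [0.1, 0.7, 0.7]
opening: 1.002
finger_force: 0.0
```

Call:
apply_moves(
  rows=[
    {"wx": 0,"wy": 0,"wz": 0,"tx": 0.052,"ty": -0.045,"tz": 0.09,"claw": 0},
    {"wx": 0,"wy": 0,"wz": 0,"tx": 0.052,"ty": -0.045,"tz": 0.09,"claw": 0},
    {"wx": 0,"wy": 0,"wz": 0,"tx": 0,"ty": 0,"tz": 0.07,"claw": 0.3},
    {"wx": 0,"wy": 0,"wz": 0,"tx": 0,"ty": 0,"tz": 0,"claw": 0.3},
    {"wx": 0,"wy": 0,"wz": 0,"tx": 0,"ty": 0,"tz": 0,"claw": 0.3},
  ],
)

```text
t: 2.93
tcp_pos: [0.409, 0.3207, 0.0629]
ee_rot: [0.001, 1.0, 0.021, -0.001]
force: [-0.2, 0.3, -0.6]
opening: 0.695
finger_force: 0.0
```

Run:
```python
from h import *
s=arm.read_state();print(s["tcp_pos"],s["ee_rot"],s["opening"])
f=arm.grab_frame("side")
q=proj(f,[s["tcp_pos"],[.416,.3247,.011]]);print(q)
cv2.imwrite("pics/s1.png",cv2.resize(f["img"][180:290,240:380,::-1],None,fx=5,fy=5,interpolation=cv2.INTER_CUBIC))
```

```text
[0.40895749 0.32070255 0.06293095] [ 1.28978475e-03  9.99781009e-01  2.08675748e-02 -9.02513988e-04] 0.6945216401023567
[[320.68743589 239.65850701]
 [316.42551792 257.70203359]]
```

View pics/s1.png

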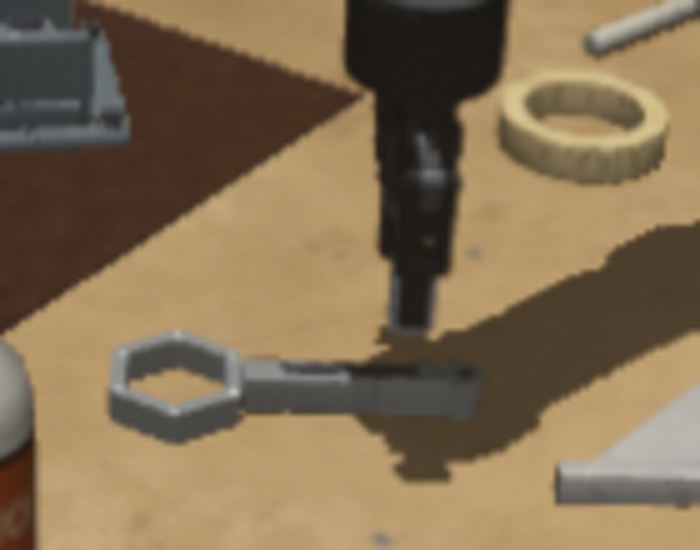

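Call:
apply_moves(
  rows=[
    {"wx": 0,"wy": 0,"wz": 0,"tx": 0,"ty": -0.013,"tz": 0.09,"claw": 0.3},
    {"wx": 0,"wy": 0,"wz": 0,"tx": 0,"ty": 0,"tz": 0.07,"claw": 0.3},
    {"wx": 0,"wy": 0,"wz": 0,"tx": 0,"ty": 0,"tz": 0.036,"claw": 0.3},
    {"wx": 0,"wy": 0,"wz": 0,"tx": 0,"ty": 0,"tz": 0,"claw": 0.5},
    {"wx": 0,"wy": 0,"wz": 0,"tx": 0,"ty": 0,"tz": 0,"claw": 1},
  ],
  grip_force=40,
)

```text
t: 3.4
tcp_pos: [0.4091, 0.3261, 0.0055]
ee_rot: [-0.0, 1.0, 0.021, 0.0]
force: [0.3, -0.6, 0.4]
opening: 0.429
finger_force: 0.0
```

Call:
apply_moves(
  rows=[
    {"wx": 0,"wy": 0,"wz": 0,"tx": 0,"ty": 0,"tz": 0,"claw": 1},
    {"wx": 0,"wy": 0,"wz": 0,"tx": 0,"ty": 0,"tz": 0,"claw": 1},
    {"wx": 0,"wy": 0,"wz": 0,"tx": 0,"ty": 0,"tz": 0,"claw": 1},
    {"wx": 0,"wy": 0,"wz": 0,"tx": 0,"ty": 0,"tz": 0,"claw": 1},
    {"wx": 0,"wy": 0,"wz": 0,"tx": 0,"ty": 0,"tz": 0,"claw": 1},
  ],
  grip_force=100,
)

```text
t: 3.82
tcp_pos: [0.4096, 0.326, 0.0065]
ee_rot: [-0.0, 1.0, 0.021, 0.001]
force: [0.1, -2.0, 5.8]
opening: 0.183
finger_force: 98.6
```

Call:
apply_moves(
  rows=[
    {"wx": 0,"wy": 0,"wz": 0,"tx": 0,"ty": 0,"tz": -0.1,"claw": 1},
    {"wx": 0,"wy": 0,"wz": 0,"tx": 0,"ty": 0,"tz": -0.13,"claw": 1},
    {"wx": 0,"wy": 0,"wz": 0,"tx": 0,"ty": 0,"tz": -0.12,"claw": 1},
    {"wx": 0,"wy": 0,"wz": 0,"tx": 0,"ty": 0,"tz": 0,"claw": 1},
    {"wx": 0,"wy": 0,"wz": 0,"tx": 0,"ty": 0,"tz": 0,"claw": 1},
  ],
)

```text
t: 4.23
tcp_pos: [0.4098, 0.3272, 0.1122]
ee_rot: [-0.002, 1.0, 0.022, 0.002]
force: [-0.1, -0.4, -3.8]
opening: 0.183
finger_force: 98.9
```

Run:
```python
from h import *
s=arm.read_state();print(s["tcp_pos"],s["ee_rot"],s["opening"],s["force"],s["torque"])
f=arm.grab_frame("top");g=arm.grab_frame("side")
a=cv2.resize(f["img"][190:270,140:230,::-1],None,fx=4.4,fy=4.4,interpolation=cv2.INTER_CUBIC)
b=cv2.resize(g["img"][160:260,250:350,::-1],None,fx=3.52,fy=3.52,interpolation=cv2.INTER_CUBIC)
cv2.imwrite("pics/lift.png",np.hstack([a,b]))
np.savez("top1.npz",**f);np.savez("side1.npz",**g)
# nut phase
f=np.load("top0.npz");gr=cv2.cvtColor(f["img"],cv2.COLOR_RGB2GRAY).astype(np.float32)
t=np.radians(10.8);ph=np.radians(np.arange(0,360,3))
for z in(.034,.046):
  for R in(.018,.021,.024,.027,.030):
    P=np.c_[.6325+R*np.cos(t+ph),.008+R*np.sin(t+ph),np.full(len(ph),z)]
    q=proj(f,P).astype(np.float32)
    v=cv2.remap(gr,q[:,:1],q[:,1:],cv2.INTER_CUBIC).ravel()
    c=[(v*np.exp(-1j*k*ph)).mean() for k in(4,5,6,7,8)]
    print(z,R,np.round(np.abs(c),1),"bright dir",round(np.degrees(np.angle(c[2].conj()))/-6%60,1))
```

```text
[0.40977283 0.32720076 0.11218102] [-0.00192004  0.99976214  0.02160081  0.00231897] 0.183346579495099 [-0.14666647 -0.42917889 -3.7682409 ] [-0.05006237  0.03671824  0.04887945]
0.034 0.018 [1.5 1.6 2.5 0.4 0.5] bright dir 2.9
0.034 0.021 [2.6 4.7 5.  0.4 0.8] bright dir 6.0
0.034 0.024 [1.6 3.4 3.5 2.7 1.9] bright dir 8.7
0.034 0.027 [1.4 1.4 0.9 3.5 1.5] bright dir 9.8
0.034 0.03 [0.6 1.3 0.3 1.3 0.2] bright dir 1.8
0.046 0.018 [0.9 0.6 1.8 0.2 0.3] bright dir 4.7
0.046 0.021 [1.  3.2 5.4 0.5 1.4] bright dir 6.4
0.046 0.024 [2.3 3.4 6.  1.6 2.1] bright dir 7.3
0.046 0.027 [1.4 0.8 1.5 2.6 0.7] bright dir 9.7
0.046 0.03 [0.7 0.8 0.4 0.9 0.4] bright dir 33.3
```

View pics/lift.png

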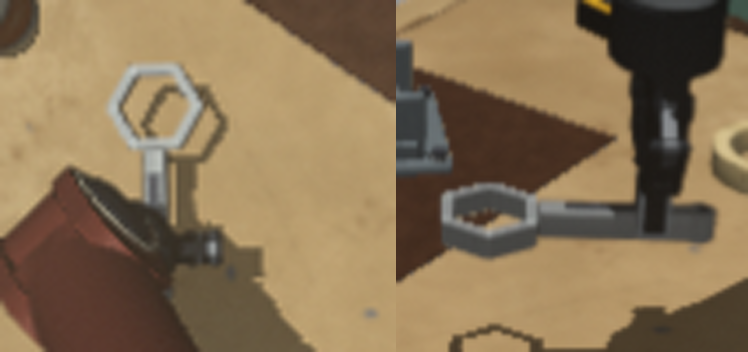

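Run:
```python
from h import *
f=np.load("top1.npz");g=np.load("side1.npz")
a=(np.array([155.5,106.])+.5)/4.4-.5+[140,190]; b=(np.array([93.,208.5])+.5)/3.52-.5+[250,160]
o1,d1=ray(f,[a]);o2,d2=ray(g,[b]);d1=d1[0];d2=d2[0]
st=np.linalg.lstsq(np.c_[d1,-d2],o2-o1,rcond=None)[0]
print("tri",o1+d1*st[0],o2+d2*st[1]); print("onz .1237",onz(f,[a],.1237))
# handle centre nearer ring, crop (155,165)
p=onz(f,[(np.array([155.,165])+.5)/4.4-.5+[140,190]],.127);print("handle pt",p)
```

```text
tri [0.52054757 0.33181913 0.12278914] [0.52054122 0.33181912 0.12278875]
onz .1237 [[0.52049163 0.33164777 0.1237    ]]
handle pt [[0.47453995 0.3303481  0.127     ]]
```

Call:
apply_moves(
  rows=[
    {"wx": 0,"wy": 0,"wz": 0,"tx": 0.02,"ty": 0.05,"tz": -0.05,"claw": 1},
    {"wx": 0,"wy": 0,"wz": 0,"tx": 0.04,"ty": 0.12,"tz": -0.05,"claw": 1},
    {"wx": 0,"wy": 0,"wz": 0,"tx": 0.04,"ty": 0.12,"tz": 0,"claw": 1},
    {"wx": 0,"wy": 0,"wz": 0,"tx": 0.04,"ty": 0.12,"tz": 0,"claw": 1},
    {"wx": 0,"wy": 0,"wz": 0,"tx": 0.04,"ty": 0.12,"tz": 0,"claw": 1},
  ],
)

```text
t: 4.75
tcp_pos: [0.4684, 0.1677, 0.1379]
ee_rot: [0.001, 1.0, 0.022, -0.002]
force: [0.2, 0.4, -3.9]
opening: 0.182
finger_force: 98.8
```

Call:
apply_moves(
  rows=[
    {"wx": 0,"wy": 0,"wz": 0,"tx": 0.04,"ty": 0.12,"tz": 0,"claw": 1},
    {"wx": 0,"wy": 0,"wz": 0,"tx": 0.04,"ty": 0.12,"tz": 0,"claw": 1},
    {"wx": 0,"wy": 0,"wz": 0,"tx": 0.04,"ty": 0.12,"tz": 0,"claw": 1},
    {"wx": 0,"wy": 0,"wz": 0,"tx": 0.04,"ty": 0.12,"tz": 0,"claw": 1},
    {"wx": 0,"wy": 0,"wz": 0,"tx": 0.04,"ty": 0.12,"tz": 0,"claw": 1},
  ],
)

```text
t: 5.17
tcp_pos: [0.5358, -0.0094, 0.1373]
ee_rot: [-0.0, 1.0, 0.022, -0.003]
force: [0.1, 1.2, -3.5]
opening: 0.186
finger_force: 98.8
```

Call:
apply_moves(
  rows=[
    {"wx": 0,"wy": 0,"wz": -0.134,"tx": 0.02,"ty": 0.1,"tz": 0,"claw": 1},
    {"wx": 0,"wy": 0,"wz": -0.134,"tx": 0,"ty": 0.05,"tz": 0,"claw": 1},
    {"wx": 0,"wy": 0,"wz": -0.134,"tx": 0,"ty": 0,"tz": 0,"claw": 1},
    {"wx": 0,"wy": 0,"wz": -0.134,"tx": 0,"ty": 0,"tz": 0,"claw": 1},
    {"wx": 0,"wy": 0,"wz": -0.134,"tx": 0,"ty": 0,"tz": 0,"claw": 1},
  ],
)

```text
t: 5.58
tcp_pos: [0.5448, -0.0526, 0.1369]
ee_rot: [-0.001, 0.959, 0.283, -0.003]
force: [-0.5, -0.3, -4.5]
opening: 0.185
finger_force: 98.9
```

Call:
apply_moves(
  rows=[
    {"wx": 0,"wy": 0,"wz": -0.134,"tx": 0,"ty": 0,"tz": 0,"claw": 1},
    {"wx": 0,"wy": 0,"wz": -0.134,"tx": 0,"ty": 0,"tz": 0,"claw": 1},
    {"wx": 0,"wy": 0,"wz": 0,"tx": 0,"ty": 0,"tz": 0,"claw": 1},
    {"wx": 0,"wy": 0,"wz": 0,"tx": 0,"ty": 0,"tz": 0,"claw": 1},
  ],
)

```text
t: 5.92
tcp_pos: [0.5453, -0.0521, 0.1377]
ee_rot: [-0.001, 0.925, 0.379, -0.002]
force: [0.0, 0.1, -3.5]
opening: 0.185
finger_force: 98.8
```

```bash
cat >> h.py <<'E'
NUT=np.array([.6328,.0078])
def yaw(q): return np.degrees(2*np.arctan2(q[2],q[1]))
def goto(psi,nut=NUT,L=.111,z=None):
    "print current pose and the tool-frame move (units) to hold ring over nut at tool yaw psi"
    s=arm.read_state();p=s["tcp_pos"];y=yaw(s["ee_rot"]);a=np.radians(y);b=np.radians(psi)
    tgt=nut-L*np.array([np.cos(b),np.sin(b)]);d=tgt-p[:2]
    print("t",round(s["t"],2),"tcp",np.round(p,4),"yaw",round(y,2),"q",np.round(s["ee_rot"],4),"F",np.round(s["force"],1),"T",np.round(s["torque"],2),"tgt",tgt.round(4))
    print("wz",round((y-psi)/45,3),"tx",round((d[0]*np.cos(a)+d[1]*np.sin(a))/.3,4),"ty",round((d[0]*np.sin(a)-d[1]*np.cos(a))/.3,4),"tz",None if z is None else round((p[2]-z)/.3,4))
E
python3 - <<'E'
from h import *
goto(44.8,z=.10)
E
```

```text
t 5.92 tcp [ 0.5453 -0.0521  0.1377] yaw 44.54 q [-0.0011  0.9254  0.379  -0.0018] F [ 0.   0.1 -3.5] T [ 0.    0.05 -0.02] tgt [ 0.554  -0.0704]
wz -0.006 tx -0.0221 ty 0.0638 tz 0.1256
```

Call:
apply_moves(
  rows=[
    {"wx": 0,"wy": 0,"wz": -0.006,"tx": -0.022,"ty": 0.064,"tz": 0.06,"claw": 1},
    {"wx": 0,"wy": 0,"wz": 0,"tx": 0,"ty": 0,"tz": 0.065,"claw": 1},
    {"wx": 0,"wy": 0,"wz": 0,"tx": 0,"ty": 0,"tz": 0,"claw": 1},
    {"wx": 0,"wy": 0,"wz": 0,"tx": 0,"ty": 0,"tz": 0,"claw": 1},
  ],
)

```text
t: 6.25
tcp_pos: [0.5539, -0.0698, 0.1005]
ee_rot: [-0.001, 0.924, 0.382, -0.002]
force: [0.4, -0.1, -3.3]
opening: 0.182
finger_force: 98.6
```

Run:
```python
from h import *
goto(44.8,z=.07)
f=arm.grab_frame("top");g=arm.grab_frame("side")
np.savez("top2.npz",**f)
a=cv2.resize(f["img"][145:225,230:310,::-1],None,fx=5,fy=5,interpolation=cv2.INTER_CUBIC)
b=cv2.resize(g["img"][140:220,200:280,::-1],None,fx=5,fy=5,interpolation=cv2.INTER_CUBIC)
cv2.imwrite("pics/over.png",np.hstack([a,b]))
```

```text
t 6.25 tcp [ 0.5539 -0.0698  0.1005] yaw 44.89 q [-0.0013  0.9242  0.3818 -0.0021] F [ 0.4 -0.1 -3.3] T [ 0.05  0.03 -0.04] tgt [ 0.554  -0.0704]
wz 0.002 tx -0.0011 ty 0.0018 tz 0.1018
```

View pics/over.png

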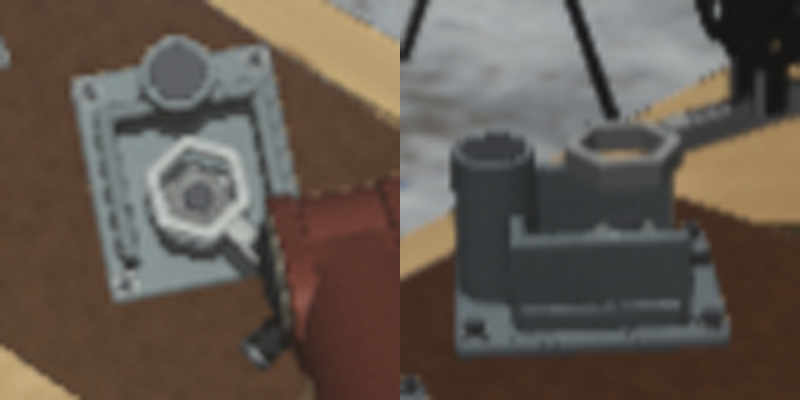

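Ring outline centred at about crop (199,187), stud at (200,197). I convert both at their heights.

Run:
```python
from h import *
f=np.load("top2.npz")
q=lambda u:[(np.array(u,float)+.5)/5-.5+[230,145]]
print(onz(f,q([199,187]),.112),onz(f,q([200,197]),.058))
```

```text
[[0.63296866 0.00869994 0.112     ]] [[0.63294632 0.00688725 0.058     ]]
```

Call:
apply_moves(
  rows=[
    {"wx": 0,"wy": 0,"wz": 0,"tx": 0,"ty": 0.003,"tz": 0.07,"claw": 1},
    {"wx": 0,"wy": 0,"wz": 0,"tx": 0,"ty": 0,"tz": 0.05,"claw": 1},
    {"wx": 0,"wy": 0,"wz": 0,"tx": 0,"ty": 0,"tz": 0.04,"claw": 1},
    {"wx": 0,"wy": 0,"wz": 0,"tx": 0,"ty": 0,"tz": 0.02,"claw": 1},
    {"wx": 0,"wy": 0,"wz": 0,"tx": 0,"ty": 0,"tz": 0,"claw": 1},
  ],
)

```text
t: 6.77
tcp_pos: [0.5567, -0.0703, 0.0489]
ee_rot: [0.0, 0.924, 0.383, 0.001]
force: [-3.8, -1.3, 3.5]
opening: 0.182
finger_force: 99.9
```

Call:
apply_moves(
  rows=[
    {"wx": 0,"wy": 0,"wz": 0,"tx": 0,"ty": 0,"tz": 0.015,"claw": 1},
    {"wx": 0,"wy": 0,"wz": 0,"tx": 0,"ty": 0,"tz": 0.01,"claw": 1},
    {"wx": 0,"wy": 0,"wz": 0,"tx": 0,"ty": 0,"tz": 0,"claw": 1},
  ],
)

```text
t: 7.02
tcp_pos: [0.5569, -0.0723, 0.0425]
ee_rot: [0.001, 0.924, 0.382, 0.001]
force: [-3.9, -3.4, 4.8]
opening: 0.178
finger_force: 100.1
```

```bash
python3 -c "
from h import *
goto(44.8,z=.037)"
```

```text
t 7.02 tcp [ 0.5569 -0.0723  0.0425] yaw 44.88 q [1.400e-03 9.243e-01 3.817e-01 7.000e-04] F [-3.9 -3.4  4.8] T [-0.16  0.29 -0.05] tgt [ 0.554  -0.0704]
wz 0.002 tx -0.0023 ty -0.0114 tz 0.0184
```

Call:
apply_moves(
  rows=[
    {"wx": 0,"wy": 0,"wz": 0,"tx": 0.002,"ty": 0.005,"tz": 0.01,"claw": 1},
    {"wx": 0,"wy": 0,"wz": 0,"tx": 0,"ty": 0,"tz": 0.01,"claw": 1},
    {"wx": 0,"wy": 0,"wz": 0,"tx": 0,"ty": 0,"tz": 0,"claw": 1},
  ],
)

```text
t: 7.27
tcp_pos: [0.5578, -0.0741, 0.0364]
ee_rot: [0.002, 0.924, 0.381, -0.0]
force: [-4.5, -5.0, 5.7]
opening: 0.184
finger_force: 100.1
```

```bash
python3 -c "
from h import *
goto(44.8,z=.037)"
```

```text
t 7.27 tcp [ 0.5578 -0.0741  0.0364] yaw 44.82 q [ 1.800e-03  9.245e-01  3.812e-01 -3.000e-04] F [-4.5 -5.   5.7] T [-0.4   0.41  0.02] tgt [ 0.554  -0.0704]
wz 0.0 tx -0.0002 ty -0.0175 tz -0.0019
```

Call:
apply_moves(
  rows=[
    {"wx": 0,"wy": 0,"wz": 0.111,"tx": 0,"ty": -0.032,"tz": -0.006,"claw": 1},
    {"wx": 0,"wy": 0,"wz": 0.111,"tx": 0,"ty": -0.032,"tz": 0,"claw": 1},
    {"wx": 0,"wy": 0,"wz": 0.111,"tx": 0,"ty": -0.032,"tz": 0,"claw": 1},
    {"wx": 0,"wy": 0,"wz": 0.111,"tx": 0,"ty": -0.032,"tz": 0,"claw": 1},
    {"wx": 0,"wy": 0,"wz": 0,"tx": 0,"ty": 0,"tz": 0,"claw": 1},
  ],
)

```text
t: 7.68
tcp_pos: [0.5328, -0.0394, 0.0376]
ee_rot: [-0.0, 0.976, 0.217, -0.001]
force: [-5.2, -0.3, 1.6]
opening: 0.179
finger_force: 99.5
```

```bash
sed -i 's/NUT=.*/NUT=np.array([.635,.0058])/' h.py; python3 -c "
from h import *
s=arm.read_state();goto(yaw(s['ee_rot']),z=.0365)"
```

```text
t 7.68 tcp [ 0.5328 -0.0394  0.0376] yaw 25.04 q [-4.000e-04  9.762e-01  2.167e-01 -1.000e-03] F [-5.2 -0.3  1.6] T [0.04 0.67 0.17] tgt [ 0.5344 -0.0412]
wz 0.0 tx 0.0023 ty 0.0077 tz 0.0037
```

Call:
apply_moves(
  rows=[
    {"wx": 0,"wy": 0,"wz": 0.111,"tx": 0,"ty": -0.031,"tz": 0,"claw": 1},
    {"wx": 0,"wy": 0,"wz": 0.111,"tx": 0,"ty": -0.031,"tz": 0,"claw": 1},
    {"wx": 0,"wy": 0,"wz": 0.111,"tx": 0,"ty": -0.031,"tz": 0,"claw": 1},
    {"wx": 0,"wy": 0,"wz": 0.111,"tx": 0,"ty": -0.031,"tz": 0,"claw": 1},
    {"wx": 0,"wy": 0,"wz": 0.111,"tx": 0,"ty": -0.031,"tz": 0,"claw": 1},
  ],
)

```text
t: 8.1
tcp_pos: [0.5228, 0.0031, 0.0374]
ee_rot: [0.0, 1.0, -0.001, 0.001]
force: [-2.0, -1.6, 0.8]
opening: 0.178
finger_force: 99.3
```

```bash
python3 -c "
from h import *
s=arm.read_state();goto(yaw(s['ee_rot']),z=.0365)"
```

```text
t 8.1 tcp [0.5228 0.0031 0.0374] yaw -0.16 q [ 1.0e-04  1.0e+00 -1.4e-03  6.0e-04] F [-2.  -1.6  0.8] T [-0.23  0.2  -0.06] tgt [0.524  0.0061]
wz 0.0 tx 0.0038 ty -0.01 tz 0.0031
```

Call:
apply_moves(
  rows=[
    {"wx": 0,"wy": 0,"wz": 0.111,"tx": 0,"ty": -0.034,"tz": 0,"claw": 1},
    {"wx": 0,"wy": 0,"wz": 0.111,"tx": 0,"ty": -0.034,"tz": 0,"claw": 1},
    {"wx": 0,"wy": 0,"wz": 0.111,"tx": 0,"ty": -0.034,"tz": 0,"claw": 1},
    {"wx": 0,"wy": 0,"wz": 0.111,"tx": 0,"ty": -0.034,"tz": 0,"claw": 1},
    {"wx": 0,"wy": 0,"wz": 0.111,"tx": 0,"ty": -0.034,"tz": 0,"claw": 1},
  ],
)

```text
t: 8.52
tcp_pos: [0.5327, 0.0543, 0.0374]
ee_rot: [-0.001, 0.976, -0.217, 0.001]
force: [0.3, -0.6, -0.3]
opening: 0.179
finger_force: 98.9
```

```bash
python3 -c "
from h import *
s=arm.read_state();goto(yaw(s['ee_rot']),z=.0365)"
```

```text
t 8.52 tcp [0.5327 0.0543 0.0374] yaw -25.03 q [-0.001   0.9762 -0.2167  0.0012] F [ 0.3 -0.6 -0.3] T [-0.19 -0.03 -0.05] tgt [0.5344 0.0528]
wz 0.0 tx 0.0075 ty 0.0023 tz 0.0028
```

Call:
apply_moves(
  rows=[
    {"wx": 0,"wy": 0,"wz": 0.111,"tx": 0.004,"ty": -0.033,"tz": 0,"claw": 1},
    {"wx": 0,"wy": 0,"wz": 0,"tx": 0,"ty": 0,"tz": 0,"claw": 1},
    {"wx": 0,"wy": 0,"wz": 0,"tx": 0,"ty": 0,"tz": 0,"claw": 1},
  ],
)

```text
t: 8.77
tcp_pos: [0.5377, 0.0633, 0.037]
ee_rot: [-0.001, 0.967, -0.255, 0.001]
force: [-2.0, 2.6, 1.9]
opening: 0.179
finger_force: 99.2
```

```bash
python3 -c "
from h import *
s=arm.read_state();goto(yaw(s['ee_rot']),z=.0365)"
```

```text
t 8.77 tcp [0.5377 0.0633 0.037 ] yaw -29.57 q [-0.0011  0.9669 -0.2552  0.001 ] F [-2.   2.6  1.9] T [ 0.2  -0.14  0.11] tgt [0.5385 0.0606]
wz 0.0 tx 0.0067 ty 0.0065 tz 0.0018
```

Call:
apply_moves(
  rows=[
    {"wx": 0,"wy": 0,"wz": -0.1,"tx": 0,"ty": 0.03,"tz": 0,"claw": 1},
    {"wx": 0,"wy": 0,"wz": 0,"tx": 0,"ty": 0,"tz": -0.03,"claw": 1},
    {"wx": 0,"wy": 0,"wz": 0,"tx": 0,"ty": 0,"tz": -0.05,"claw": 1},
    {"wx": 0,"wy": 0,"wz": 0,"tx": 0,"ty": 0,"tz": -0.07,"claw": 1},
    {"wx": 0,"wy": 0,"wz": 0,"tx": 0,"ty": 0,"tz": 0,"claw": 1},
  ],
)

```text
t: 9.18
tcp_pos: [0.5348, 0.0532, 0.0849]
ee_rot: [-0.001, 0.975, -0.221, 0.004]
force: [1.6, 0.8, -3.2]
opening: 0.178
finger_force: 98.7
```

```bash
python3 -c "
from h import *
goto(35,z=.083)
f=arm.grab_frame('top');np.savez('top3.npz',**f)"
```

```text
t 9.18 tcp [0.5348 0.0532 0.0849] yaw -25.52 q [-0.0013  0.9753 -0.2209  0.0036] F [ 1.6  0.8 -3.2] T [-0.03 -0.06 -0.01] tgt [ 0.5441 -0.0579]
wz -1.345 tx 0.1873 ty 0.3208 tz 0.0063
```

Call:
apply_moves(
  rows=[
    {"wx": 0,"wy": 0,"wz": -0.135,"tx": 0,"ty": 0.039,"tz": 0,"claw": 1},
    {"wx": 0,"wy": 0,"wz": -0.135,"tx": 0,"ty": 0.039,"tz": 0,"claw": 1},
    {"wx": 0,"wy": 0,"wz": -0.135,"tx": 0,"ty": 0.039,"tz": 0,"claw": 1},
    {"wx": 0,"wy": 0,"wz": -0.135,"tx": 0,"ty": 0.039,"tz": 0,"claw": 1},
    {"wx": 0,"wy": 0,"wz": -0.135,"tx": 0,"ty": 0.039,"tz": 0,"claw": 1},
  ],
)

```text
t: 9.65
tcp_pos: [0.5174, -0.0032, 0.0803]
ee_rot: [-0.0, 0.999, 0.046, -0.001]
force: [-0.8, 0.8, -3.8]
opening: 0.183
finger_force: 98.5
```

Call:
apply_moves(
  rows=[
    {"wx": 0,"wy": 0,"wz": -0.135,"tx": 0,"ty": 0.039,"tz": 0,"claw": 1},
    {"wx": 0,"wy": 0,"wz": -0.135,"tx": 0,"ty": 0.039,"tz": 0,"claw": 1},
    {"wx": 0,"wy": 0,"wz": -0.135,"tx": 0,"ty": 0.039,"tz": 0,"claw": 1},
    {"wx": 0,"wy": 0,"wz": -0.135,"tx": 0,"ty": 0.039,"tz": 0,"claw": 1},
    {"wx": 0,"wy": 0,"wz": -0.135,"tx": 0,"ty": 0.039,"tz": 0,"claw": 1},
  ],
)

```text
t: 10.07
tcp_pos: [0.5346, -0.0589, 0.0802]
ee_rot: [-0.0, 0.952, 0.305, -0.001]
force: [0.5, 0.4, -2.3]
opening: 0.182
finger_force: 98.5
```

Call:
apply_moves(
  rows=[
    {"wx": 0,"wy": 0,"wz": 0,"tx": 0,"ty": 0,"tz": 0,"claw": 1},
    {"wx": 0,"wy": 0,"wz": 0,"tx": 0,"ty": 0,"tz": 0,"claw": 1},
  ],
)

```text
t: 10.23
tcp_pos: [0.535, -0.0586, 0.0804]
ee_rot: [-0.001, 0.954, 0.301, -0.001]
force: [-0.2, 0.3, -3.3]
opening: 0.182
finger_force: 98.6
```

Run:
```python
from h import *
goto(35,z=.0365)
f=arm.grab_frame("top");np.savez("top4.npz",**f)
e=np.load("top3.npz")
a=[cv2.resize(x["img"][155:220,240:305,::-1],None,fx=6.15,fy=6.15,interpolation=cv2.INTER_CUBIC) for x in(e,f)]
cv2.imwrite("pics/re.png",np.hstack(a))
```

```text
t 10.23 tcp [ 0.535  -0.0586  0.0804] yaw 35.01 q [-5.000e-04  9.537e-01  3.008e-01 -8.000e-04] F [-0.2  0.3 -3.3] T [-0.    0.11 -0.03] tgt [ 0.5441 -0.0579]
wz 0.0 tx 0.0263 ty 0.0154 tz 0.1464
```

View pics/re.png

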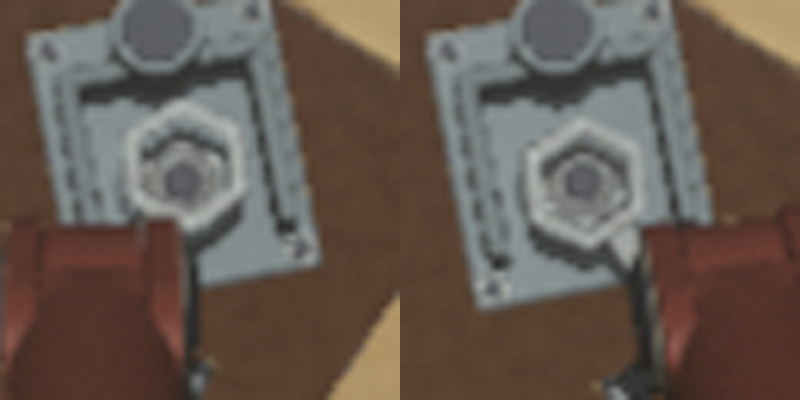

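Left (just lifted): ring centred at (186,167), stud at (182,182). Right (turned back): ring at (183,183), stud at (182,180).

Run:
```python
from h import *
f=np.load("top4.npz")
q=lambda u:[(np.array(u,float)+.5)/6.15-.5+[240,155]]
r=onz(f,q([183,183]),.092)[0];n=onz(f,q([182,180.5]),.058)[0];s=arm.read_state()
a=np.radians(yaw(s["ee_rot"]));d=(n-r)[:2]
print("ring",r,"stud",n,"TCP->ring",r[:2]-s["tcp_pos"][:2],np.degrees(np.arctan2(*(r[:2]-s["tcp_pos"][:2])[::-1])),np.linalg.norm(r[:2]-s["tcp_pos"][:2]))
print("tx",(d[0]*np.cos(a)+d[1]*np.sin(a))/.3,"ty",(d[0]*np.sin(a)-d[1]*np.cos(a))/.3)
```

```text
ring [0.62738416 0.00849545 0.092     ] stud [0.63318749 0.00840629 0.058     ] TCP->ring [0.09260775 0.06589667] 35.43441823633505 0.11365987035458792
tx 0.015651326929200134 ty 0.011372401661853616
```

Call:
apply_moves(
  rows=[
    {"wx": 0,"wy": 0,"wz": 0,"tx": 0.018,"ty": 0.013,"tz": 0.03,"claw": 1},
    {"wx": 0,"wy": 0,"wz": 0,"tx": 0,"ty": 0,"tz": 0.04,"claw": 1},
    {"wx": 0,"wy": 0,"wz": 0,"tx": 0,"ty": 0,"tz": 0.04,"claw": 1},
    {"wx": 0,"wy": 0,"wz": 0,"tx": 0,"ty": 0,"tz": 0.03,"claw": 1},
    {"wx": 0,"wy": 0,"wz": 0,"tx": 0,"ty": 0,"tz": 0.012,"claw": 1},
  ],
)

```text
t: 10.7
tcp_pos: [0.5416, -0.057, 0.0346]
ee_rot: [-0.0, 0.953, 0.303, -0.001]
force: [-1.6, -2.9, 3.3]
opening: 0.181
finger_force: 99.7
```

Call:
apply_moves(
  rows=[
    {"wx": 0,"wy": 0,"wz": 0,"tx": 0,"ty": 0,"tz": 0.006,"claw": 1},
    {"wx": 0,"wy": 0,"wz": 0,"tx": 0,"ty": 0,"tz": 0,"claw": 1},
  ],
)

```text
t: 10.87
tcp_pos: [0.5419, -0.0575, 0.0343]
ee_rot: [0.0, 0.953, 0.303, -0.0]
force: [-3.2, -1.5, 6.1]
opening: 0.18
finger_force: 99.7
```

```bash
python3 -c "
from h import *
goto(35,z=.0365)"
```

```text
t 10.87 tcp [ 0.5419 -0.0575  0.0343] yaw 35.32 q [ 0.000e+00  9.529e-01  3.034e-01 -4.000e-04] F [-3.2 -1.5  6.1] T [0.19 0.35 0.14] tgt [ 0.5441 -0.0579]
wz 0.007 tx 0.0051 ty 0.0051 tz -0.0073
```

Call:
apply_moves(
  rows=[
    {"wx": 0,"wy": 0,"wz": 0.111,"tx": 0,"ty": -0.032,"tz": -0.003,"claw": 1},
    {"wx": 0,"wy": 0,"wz": 0.111,"tx": 0,"ty": -0.032,"tz": 0,"claw": 1},
    {"wx": 0,"wy": 0,"wz": 0.111,"tx": 0,"ty": -0.032,"tz": 0,"claw": 1},
    {"wx": 0,"wy": 0,"wz": 0.111,"tx": 0,"ty": -0.032,"tz": 0,"claw": 1},
    {"wx": 0,"wy": 0,"wz": 0.111,"tx": 0,"ty": -0.032,"tz": 0,"claw": 1},
  ],
)

```text
t: 11.28
tcp_pos: [0.5229, -0.0142, 0.0355]
ee_rot: [0.0, 0.996, 0.087, 0.001]
force: [1.0, -0.8, -1.2]
opening: 0.178
finger_force: 98.9
```

```bash
python3 -c "
from h import *
s=arm.read_state();goto(yaw(s['ee_rot']),z=.0345)"
```

```text
t 11.28 tcp [ 0.5229 -0.0142  0.0355] yaw 10.02 q [1.000e-04 9.962e-01 8.740e-02 1.400e-03] F [ 1.  -0.8 -1.2] T [-0.06 -0.1  -0.08] tgt [ 0.5257 -0.0135]
wz 0.0 tx 0.0097 ty -0.0008 tz 0.0035
```

Call:
apply_moves(
  rows=[
    {"wx": 0,"wy": 0,"wz": 0.111,"tx": 0,"ty": -0.032,"tz": 0,"claw": 1},
    {"wx": 0,"wy": 0,"wz": 0.111,"tx": 0,"ty": -0.032,"tz": 0,"claw": 1},
  ],
)

```text
t: 11.45
tcp_pos: [0.5203, 0.0051, 0.0355]
ee_rot: [-0.0, 1.0, 0.001, 0.001]
force: [-0.3, -0.0, -0.6]
opening: 0.181
finger_force: 98.8
```

```bash
python3 -c "
from h import *
s=arm.read_state();goto(yaw(s['ee_rot']),z=.0345)"
```

```text
t 11.45 tcp [0.5203 0.0051 0.0355] yaw 0.07 q [-2.0e-04  1.0e+00  6.0e-04  1.3e-03] F [-0.3 -0.  -0.6] T [-0.1  -0.15 -0.06] tgt [0.524  0.0057]
wz 0.0 tx 0.0125 ty -0.0019 tz 0.0032
```

Run:
```python
from h import *
f=arm.grab_frame("top");g=arm.grab_frame("side");np.savez("top5.npz",**f);np.savez("side5.npz",**g)
a=cv2.resize(f["img"][155:220,240:305,::-1],None,fx=6.15,fy=6.15,interpolation=cv2.INTER_CUBIC)
b=cv2.resize(g["img"][150:215,205:270,::-1],None,fx=6.15,fy=6.15,interpolation=cv2.INTER_CUBIC)
cv2.imwrite("pics/seat.png",np.hstack([a,b]))
s=arm.read_state();p=s["tcp_pos"]
for z in(.048,.065,.08):
  c=[p[0]+.111,p[1],z];print(z,(proj(f,c)-[240,155]+.5)*6.15,(proj(g,c)-[205,150]+.5)*6.15+[400,0])
```

```text
0.048 [[183.72892581 186.75153689]] [[654.41658178 227.45108866]]
0.065 [[184.32561579 183.06273767]] [[654.1989784  197.65266381]]
0.08 [[184.86249759 179.74351704]] [[654.00882272 171.08690774]]
```

View pics/seat.png

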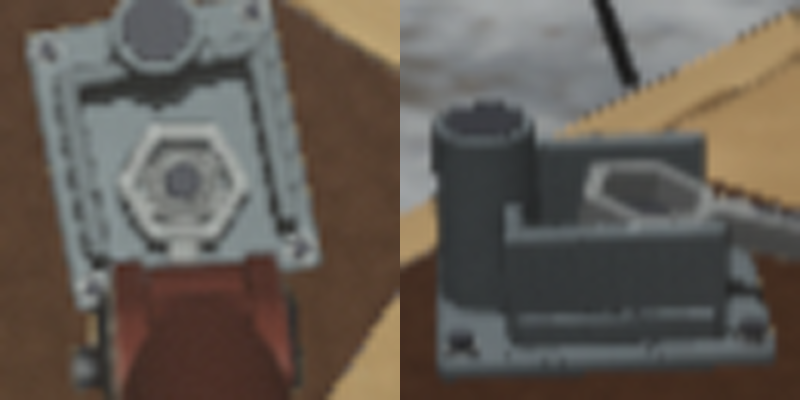

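The ring top sits near crop row 192 in the side view, which puts it at about z = 68 mm instead of 48. So the spanner tilted in the grip and the ring rides on top of the nut. I'll lay it down, regrasp it level and seat it again gently.

Call:
apply_moves(
  rows=[
    {"wx": 0,"wy": 0,"wz": 0,"tx": 0,"ty": 0,"tz": -0.08,"claw": 1},
    {"wx": 0,"wy": 0,"wz": 0,"tx": 0,"ty": 0,"tz": -0.12,"claw": 1},
    {"wx": 0,"wy": 0,"wz": 0,"tx": 0,"ty": 0,"tz": -0.1,"claw": 1},
    {"wx": 0,"wy": 0,"wz": 0,"tx": -0.05,"ty": -0.108,"tz": 0,"claw": 1},
    {"wx": 0,"wy": 0,"wz": 0,"tx": -0.05,"ty": -0.108,"tz": 0,"claw": 1},
  ],
)

```text
t: 11.97
tcp_pos: [0.4918, 0.0666, 0.1271]
ee_rot: [0.0, 1.0, 0.0, 0.004]
force: [-0.1, 1.4, -4.6]
opening: 0.183
finger_force: 98.5
```

Call:
apply_moves(
  rows=[
    {"wx": 0,"wy": 0,"wz": 0,"tx": -0.05,"ty": -0.108,"tz": 0,"claw": 1},
    {"wx": 0,"wy": 0,"wz": 0,"tx": -0.05,"ty": -0.108,"tz": 0,"claw": 1},
    {"wx": 0,"wy": 0,"wz": 0,"tx": -0.05,"ty": -0.108,"tz": 0,"claw": 1},
    {"wx": 0,"wy": 0,"wz": 0,"tx": -0.05,"ty": -0.108,"tz": 0,"claw": 1},
    {"wx": 0,"wy": 0,"wz": 0,"tx": 0,"ty": 0,"tz": 0.1,"claw": 1},
  ],
)

```text
t: 12.38
tcp_pos: [0.4281, 0.2094, 0.0986]
ee_rot: [-0.006, 1.0, 0.011, 0.004]
force: [1.7, 0.9, -3.5]
opening: 0.182
finger_force: 98.7
```

Call:
apply_moves(
  rows=[
    {"wx": 0,"wy": 0,"wz": 0,"tx": 0,"ty": 0,"tz": 0.12,"claw": 1},
    {"wx": 0,"wy": 0,"wz": 0,"tx": 0,"ty": 0,"tz": 0.08,"claw": 1},
    {"wx": 0,"wy": 0,"wz": 0,"tx": 0,"ty": 0,"tz": 0.05,"claw": 1},
    {"wx": 0,"wy": 0,"wz": 0,"tx": 0,"ty": 0,"tz": 0,"claw": 1},
  ],
)

```text
t: 12.72
tcp_pos: [0.4266, 0.1972, 0.0171]
ee_rot: [0.001, 1.0, 0.004, -0.003]
force: [-0.5, -0.5, -3.3]
opening: 0.18
finger_force: 98.5
```

Run:
```python
from h import *
goto(0)
f=np.load("top0.npz");gr=cv2.cvtColor(f["img"],cv2.COLOR_RGB2GRAY).astype(np.float32)
t=np.radians(10.8);ph=np.radians(np.arange(0,360,2))
def prof(cx,cy,R,z):
    P=np.c_[cx+R*np.cos(t+ph),cy+R*np.sin(t+ph),np.full(len(ph),z)];q=proj(f,P).astype(np.float32)
    return cv2.remap(gr,q[:,:1],q[:,1:],cv2.INTER_LINEAR).ravel()
res=[]
for cx in np.arange(.630,.6371,.001):
  for cy in np.arange(.004,.0101,.001):
    v=np.mean([prof(cx,cy,R,.046) for R in(.021,.0225,.024)],0);c=[(v*np.exp(-1j*k*ph)).mean() for k in range(1,9)]
    res.append((abs(c[5])-abs(c[4])/2-abs(c[6])/2,cx,cy,abs(c[5]),np.degrees(np.angle(c[5]))/6%60))
for r in sorted(res)[::-1][:6]:print(np.round(r,4))
b=sorted(res)[-1]
for R in(.021,.0235,.026):print(R,prof(b[1],b[2],R,.046)[::3].astype(int))
```

```text
t 12.72 tcp [0.4266 0.1972 0.0171] yaw 0.45 q [ 0.0013  1.      0.0039 -0.0028] F [-0.5 -0.5 -3.3] T [ 0.03  0.06 -0.03] tgt [0.524  0.0058]
wz 0.01 tx 0.3197 ty 0.6404 tz None
[4.6769 0.635  0.008  5.1986 6.8273]
[4.3826 0.634  0.008  5.4342 6.7709]
[4.2591 0.635  0.007  4.9633 6.6509]
[4.2128 0.636  0.008  4.6275 6.982 ]
[4.1134 0.635  0.009  5.0689 6.9378]
[4.0816 0.634  0.007  5.2091 6.655 ]
0.021 [142 137 134 132 131 130 135 138 142 142 134 128 123 119 120 122 125 126
 124 125 131 129 119 116 115 115 119 124 128 131 129 123 117 116 116 119
 124 127 132 136 136 131 128 128 128 130 133 139 149 152 150 139 132 125
 124 126 133 141 149 150]
0.0235 [147 141 139 137 133 132 136 146 145 143 135 130 125 122 123 129 134 133
 128 141 149 128 117 109 104 109 116 123 133 140 136 127 111 109 112 117
 125 128 137 144 147 139 135 135 135 136 137 146 156 156 152 141 135 130
 126 129 133 138 147 151]
0.026 [145 136 135 135 133 133 134 139 141 138 133 130 129 127 128 133 137 135
 137 149 137 119 113 101 102 108 105 107 130 143 130 115 103 105 112 120
 123 125 131 139 146 141 136 136 136 136 137 139 144 148 140 137 134 132
 130 131 131 133 140 145]
```

Sign slip found: the phase is −6.8°, so the nut fits at φ≈23°, not 34°. That explains why the ring was blocked. I release, regrasp level and re-measure the nut.

Call:
apply_moves(
  rows=[
    {"wx": 0,"wy": 0,"wz": 0,"tx": 0,"ty": 0,"tz": 0.01,"claw": 1},
    {"wx": 0,"wy": 0,"wz": 0,"tx": 0,"ty": 0,"tz": 0,"claw": 0.5},
    {"wx": 0,"wy": 0,"wz": 0,"tx": 0,"ty": 0,"tz": 0,"claw": 0.5},
    {"wx": 0,"wy": 0,"wz": 0,"tx": 0,"ty": 0,"tz": 0,"claw": 0.5},
    {"wx": 0,"wy": 0,"wz": 0,"tx": 0,"ty": 0,"tz": 0,"claw": 0.5},
  ],
)

```text
t: 13.13
tcp_pos: [0.4293, 0.1986, 0.0181]
ee_rot: [-0.001, 1.0, 0.003, 0.001]
force: [0.2, -0.0, 0.3]
opening: 0.494
finger_force: 0.0
```

Call:
apply_moves(
  rows=[
    {"wx": 0,"wy": 0,"wz": 0,"tx": 0,"ty": 0,"tz": 0.02,"claw": 0.5},
    {"wx": 0,"wy": 0,"wz": 0,"tx": 0,"ty": 0,"tz": 0.012,"claw": 0.5},
    {"wx": 0,"wy": 0,"wz": 0,"tx": 0,"ty": 0,"tz": 0,"claw": 1},
    {"wx": 0,"wy": 0,"wz": 0,"tx": 0,"ty": 0,"tz": 0,"claw": 1},
    {"wx": 0,"wy": 0,"wz": 0,"tx": 0,"ty": 0,"tz": 0,"claw": 1},
  ],
  grip_force=60,
)

```text
t: 13.55
tcp_pos: [0.4281, 0.1981, 0.0072]
ee_rot: [0.0, 1.0, 0.003, -0.0]
force: [-1.3, 0.0, -0.5]
opening: 0.191
finger_force: 59.6
```

Call:
apply_moves(
  rows=[
    {"wx": 0,"wy": 0,"wz": 0,"tx": 0,"ty": 0,"tz": 0,"claw": 1},
    {"wx": 0,"wy": 0,"wz": 0,"tx": 0,"ty": 0,"tz": 0,"claw": 1},
    {"wx": 0,"wy": 0,"wz": 0,"tx": 0,"ty": 0,"tz": 0,"claw": 1},
    {"wx": 0,"wy": 0,"wz": 0,"tx": 0,"ty": 0,"tz": 0,"claw": 1},
  ],
  grip_force=120,
)

```text
t: 13.88
tcp_pos: [0.4282, 0.1982, 0.0074]
ee_rot: [-0.0, 1.0, 0.003, -0.0]
force: [-0.6, 0.1, 3.5]
opening: 0.175
finger_force: 117.9
```

```bash
cat > ph.py <<'E'
from h import *
def nutphase(f,yawf=10.8):
    gr=cv2.cvtColor(f["img"],cv2.COLOR_RGB2GRAY).astype(np.float32)
    t=np.radians(yawf);ph=np.radians(np.arange(0,360,2));res=[]
    for cx in np.arange(.632,.6361,.001):
      for cy in np.arange(.006,.0091,.001):
        v=0
        for R in(.021,.0225,.024):
            P=np.c_[cx+R*np.cos(t+ph),cy+R*np.sin(t+ph),np.full(len(ph),.046)];q=proj(f,P).astype(np.float32)
            v=v+cv2.remap(gr,q[:,:1],q[:,1:],cv2.INTER_LINEAR).ravel()/3
        c=[(v*np.exp(-1j*k*ph)).mean() for k in range(1,9)]
        res.append((abs(c[5])-abs(c[4])/2-abs(c[6])/2,cx,cy,abs(c[5]),(-np.degrees(np.angle(c[5]))/6+30)%60))
    for r in sorted(res)[::-1][:4]:print("nut phase: score,cx,cy,amp,phi",np.round(r,4))
E
python3 - <<'E'
from ph import *
goto(0)
nutphase(np.load("top0.npz"));f=arm.grab_frame("top");np.savez("top6.npz",**f);nutphase(f)
hsv=cv2.cvtColor(f["img"],cv2.COLOR_RGB2HSV);m=((hsv[...,1]<60)&(hsv[...,2]>110)).astype(np.uint8)
q=proj(f,[.54,.2,.018])[0];print(q)
x,y=q.astype(int);r=np.zeros_like(m);r[y-16:y+14,x-16:x+17]=m[y-16:y+14,x-16:x+17]
k=max(cv2.findContours(r,0,cv2.CHAIN_APPROX_NONE)[0],key=cv2.contourArea);P=onz(f,k.reshape(-1,2),.018)[:,:2];P=P[P[:,0]>P[:,0].max()-.073]
print("ring bbox mid",(P.min(0)+P.max(0))/2,P.max(0)-P.min(0))
E
```

```text
t 13.88 tcp [0.4282 0.1982 0.0074] yaw 0.33 q [-0.0e+00  1.0e+00  2.9e-03 -1.0e-04] F [-0.6  0.1  3.5] T [-0.13  0.24 -0.04] tgt [0.524  0.0058]
wz 0.007 tx 0.3158 ty 0.6431 tz None
nut phase: score,cx,cy,amp,phi [4.67690e+00 6.35000e-01 8.00000e-03 5.19860e+00 2.31727e+01]
nut phase: score,cx,cy,amp,phi [4.38260e+00 6.34000e-01 8.00000e-03 5.43420e+00 2.32291e+01]
nut phase: score,cx,cy,amp,phi [4.25910e+00 6.35000e-01 7.00000e-03 4.96330e+00 2.33491e+01]
nut phase: score,cx,cy,amp,phi [4.2128e+00 6.3600e-01 8.0000e-03 4.6275e+00 2.3018e+01]
nut phase: score,cx,cy,amp,phi [4.97680e+00 6.35000e-01 8.00000e-03 5.49270e+00 2.34298e+01]
nut phase: score,cx,cy,amp,phi [4.63910e+00 6.36000e-01 8.00000e-03 4.89970e+00 2.33161e+01]
nut phase: score,cx,cy,amp,phi [4.57490e+00 6.34000e-01 8.00000e-03 5.73000e+00 2.34602e+01]
nut phase: score,cx,cy,amp,phi [4.56740e+00 6.35000e-01 9.00000e-03 5.43350e+00 2.32283e+01]
[216.30346398 210.43023828]
ring bbox mid [0.54348927 0.20122717] [0.06961039 0.07326469]
```

Call:
apply_moves(
  rows=[
    {"wx": 0,"wy": 0,"wz": 0,"tx": 0,"ty": 0,"tz": -0.08,"claw": 1},
    {"wx": 0,"wy": 0,"wz": 0,"tx": 0,"ty": 0,"tz": -0.13,"claw": 1},
    {"wx": 0,"wy": 0,"wz": 0,"tx": 0,"ty": 0,"tz": -0.13,"claw": 1},
    {"wx": 0,"wy": 0,"wz": 0,"tx": 0.05,"ty": 0.1,"tz": -0.08,"claw": 1},
    {"wx": 0,"wy": 0,"wz": 0,"tx": 0.06,"ty": 0.12,"tz": 0,"claw": 1},
  ],
)

```text
t: 14.35
tcp_pos: [0.4639, 0.1369, 0.1377]
ee_rot: [-0.003, 1.0, 0.008, 0.005]
force: [1.8, -0.9, -4.1]
opening: 0.174
finger_force: 118.6
```

Call:
apply_moves(
  rows=[
    {"wx": 0,"wy": 0,"wz": 0,"tx": 0.06,"ty": 0.12,"tz": 0,"claw": 1},
    {"wx": 0,"wy": 0,"wz": 0,"tx": 0.06,"ty": 0.12,"tz": 0,"claw": 1},
    {"wx": 0,"wy": 0,"wz": 0,"tx": 0.06,"ty": 0.12,"tz": 0,"claw": 1},
    {"wx": 0,"wy": 0,"wz": -0.15,"tx": 0.04,"ty": 0.08,"tz": 0,"claw": 1},
    {"wx": 0,"wy": 0,"wz": -0.15,"tx": 0,"ty": 0.06,"tz": 0,"claw": 1},
  ],
)

```text
t: 14.77
tcp_pos: [0.5325, -0.0217, 0.1324]
ee_rot: [0.001, 0.993, 0.121, 0.001]
force: [0.3, -0.1, -3.6]
opening: 0.173
finger_force: 118.5
```

Call:
apply_moves(
  rows=[
    {"wx": 0,"wy": 0,"wz": -0.15,"tx": 0,"ty": 0.06,"tz": 0,"claw": 1},
    {"wx": 0,"wy": 0,"wz": -0.15,"tx": 0,"ty": 0.06,"tz": 0,"claw": 1},
    {"wx": 0,"wy": 0,"wz": -0.138,"tx": 0,"ty": 0.06,"tz": 0,"claw": 1},
    {"wx": 0,"wy": 0,"wz": 0,"tx": 0,"ty": 0,"tz": 0,"claw": 1},
    {"wx": 0,"wy": 0,"wz": 0,"tx": 0,"ty": 0,"tz": 0,"claw": 1},
  ],
)

```text
t: 15.18
tcp_pos: [0.5487, -0.0691, 0.132]
ee_rot: [-0.0, 0.958, 0.286, -0.001]
force: [0.2, 0.4, -4.2]
opening: 0.174
finger_force: 118.5
```

```bash
sed -i 's/NUT=.*/NUT=np.array([.634,.0076])/;s/L=.111/L=.114/' h.py; python3 -c "
from h import *
goto(33.5,z=.09)"
```

```text
t 15.18 tcp [ 0.5487 -0.0691  0.132 ] yaw 33.28 q [-3.000e-04  9.581e-01  2.863e-01 -1.100e-03] F [ 0.2  0.4 -4.2] T [ 0.11  0.06 -0.02] tgt [ 0.5389 -0.0553]
wz -0.005 tx -0.0021 ty -0.0563 tz 0.14
```

Call:
apply_moves(
  rows=[
    {"wx": 0,"wy": 0,"wz": 0,"tx": -0.002,"ty": -0.056,"tz": 0.06,"claw": 1},
    {"wx": 0,"wy": 0,"wz": 0,"tx": 0,"ty": 0,"tz": 0.08,"claw": 1},
    {"wx": 0,"wy": 0,"wz": 0,"tx": 0,"ty": 0,"tz": 0,"claw": 1},
    {"wx": 0,"wy": 0,"wz": 0,"tx": 0,"ty": 0,"tz": 0,"claw": 1},
  ],
)

```text
t: 15.52
tcp_pos: [0.5381, -0.0526, 0.0901]
ee_rot: [-0.001, 0.957, 0.289, -0.002]
force: [0.6, -0.6, -3.4]
opening: 0.171
finger_force: 118.4
```

```bash
cat > ring.py <<'E'
from h import *
def ring(f,c,z):
    "ring top centre at height z by bright mask near c; also hex phase of the ring (foot frame)"
    q=proj(f,[*c,z])[0];gr=cv2.cvtColor(f["img"],cv2.COLOR_RGB2GRAY)
    yy,xx=np.mgrid[:384,:512];near=((xx-q[0])**2+(yy-q[1])**2<14**2)
    for th in(165,175,185):
        m=((gr>th)&near).astype(np.uint8);k=max(cv2.findContours(m,0,cv2.CHAIN_APPROX_NONE)[0],key=cv2.contourArea)
        (cx,cy),r=cv2.minEnclosingCircle(k);e=cv2.fitEllipse(k) if len(k)>5 else None
        print(th,"area",cv2.contourArea(k),"circ",onz(f,[[cx,cy]],z)[0].round(4),round(r,1),"ell",onz(f,[e[0]],z)[0].round(4),np.round(e[1],1))
E
python3 - <<'E'
from ring import *
goto(33.5,z=.037)
f=arm.grab_frame("top");np.savez("top7.npz",**f)
s=arm.read_state();z=s["tcp_pos"][2]-.0072+.018;a=np.radians(yaw(s["ee_rot"]))
c=s["tcp_pos"][:2]+.114*np.array([np.cos(a),np.sin(a)]);print(c,z)
ring(f,c,z)
E
```

```text
t 15.52 tcp [ 0.5381 -0.0526  0.0901] yaw 33.61 q [-9.000e-04  9.573e-01  2.891e-01 -2.000e-03] F [ 0.6 -0.6 -3.4] T [-0.04 -0.04  0.01] tgt [ 0.5389 -0.0553]
wz 0.002 tx -0.0027 ty 0.0091 tz 0.177
[0.63462502 0.00990897] 0.10207714120959338
165 area 282.0 circ [0.6283 0.0132 0.1021] 11.9 ell [0.634  0.0135 0.1021] [18.1 21.5]
175 area 249.0 circ [0.636  0.0141 0.1021] 9.9 ell [0.6356 0.0149 0.1021] [17.8 18.1]
185 area 0.5 circ [0.6429 0.0412 0.1021] 3.6 ell [0.6482 0.0447 0.1021] [ 4.8 13. ]
```

Run:
```python
from h import *
f=np.load("top7.npz");g=arm.grab_frame("side");np.savez("side7.npz",**g)
a=cv2.resize(f["img"][155:205,245:295,::-1],None,fx=8,fy=8,interpolation=cv2.INTER_CUBIC)
b=cv2.resize(g["img"][140:190,220:270,::-1],None,fx=8,fy=8,interpolation=cv2.INTER_CUBIC)
cv2.imwrite("pics/over2.png",np.hstack([a,b]))
```

```text
(no output)
```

View pics/over2.png

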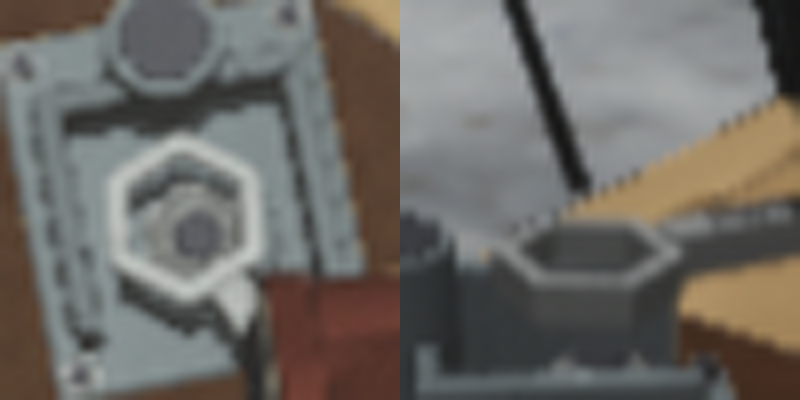

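Ring centre at about (186,217) and stud at (197,235) in the top crop; ring centre at about (587,253) in the side crop.

Run:
```python
from h import *
f=np.load("top7.npz");g=np.load("side7.npz")
q=lambda u,o:(np.array(u,float)+.5)/8-.5+o
a=q([186,217],[245,155]);b=q([187,253],[220,140])
o1,d1=ray(f,[a]);o2,d2=ray(g,[b]);d1=d1[0];d2=d2[0]
st=np.linalg.lstsq(np.c_[d1,-d2],o2-o1,rcond=None)[0];r=(o1+d1*st[0]+o2+d2*st[1])/2
print("tri",o1+d1*st[0],o2+d2*st[1]);r1=onz(f,[a],.102)[0];print(r1)
n=onz(f,[q([197,235],[245,155])],.058)[0];print("stud",n)
s=arm.read_state();A=np.radians(yaw(s["ee_rot"]))
for w in(r,r1):
    o=w[:2]-s["tcp_pos"][:2];d=(n-w)[:2];print("L",np.linalg.norm(o),"dir",np.degrees(np.arctan2(o[1],o[0])),"tx",(d[0]*np.cos(A)+d[1]*np.sin(A))/.3,"ty",(d[0]*np.sin(A)-d[1]*np.cos(A))/.3)
```

```text
tri [0.63521365 0.01403995 0.10314229] [0.63910981 0.01430205 0.10365857]
[0.63536628 0.01402117 0.102     ]
stud [0.63316394 0.00836086 0.058     ]
L 0.11797374128925471 dir 35.00652353133991 tx -0.021807751249629734 ty 0.008780110676439018
L 0.11642069326644902 dir 35.453037223363324 tx -0.016543382808366123 ty 0.011670466050267229
```

Call:
apply_moves(
  rows=[
    {"wx": 0,"wy": 0,"wz": 0.02,"tx": -0.017,"ty": 0.006,"tz": 0.04,"claw": 1},
    {"wx": 0,"wy": 0,"wz": 0,"tx": 0,"ty": 0,"tz": 0.05,"claw": 1},
    {"wx": 0,"wy": 0,"wz": 0,"tx": 0,"ty": 0,"tz": 0.03,"claw": 1},
    {"wx": 0,"wy": 0,"wz": 0,"tx": 0,"ty": 0,"tz": 0.015,"claw": 1},
    {"wx": 0,"wy": 0,"wz": 0,"tx": 0,"ty": 0,"tz": 0,"claw": 1},
  ],
)

```text
t: 16.03
tcp_pos: [0.5368, -0.058, 0.0507]
ee_rot: [-0.0, 0.96, 0.281, 0.0]
force: [-1.0, -0.3, -2.6]
opening: 0.171
finger_force: 118.6
```

Call:
apply_moves(
  rows=[
    {"wx": 0,"wy": 0,"wz": 0,"tx": 0,"ty": 0,"tz": 0.01,"claw": 1},
    {"wx": 0,"wy": 0,"wz": 0,"tx": 0,"ty": 0,"tz": 0,"claw": 1},
  ],
)

```text
t: 16.2
tcp_pos: [0.5376, -0.058, 0.0489]
ee_rot: [0.0, 0.96, 0.281, 0.001]
force: [-2.0, -1.2, 3.9]
opening: 0.169
finger_force: 119.4
```

```bash
sed -i 's/NUT=.*/NUT=np.array([.6333,.008])/;s/L=.114/L=.1165/' h.py; python3 -c "
from h import *
goto(32.7,z=.037)"
```

```text
t 16.2 tcp [ 0.5376 -0.058   0.0489] yaw 32.65 q [4.000e-04 9.597e-01 2.811e-01 1.400e-03] F [-2.  -1.2  3.9] T [ 0.25 -0.    0.11] tgt [ 0.5353 -0.0549]
wz -0.001 tx -0.0013 ty -0.0127 tz 0.0396
```

Call:
apply_moves(
  rows=[
    {"wx": 0,"wy": 0,"wz": 0,"tx": -0.006,"ty": 0,"tz": 0,"claw": 1},
    {"wx": 0,"wy": 0,"wz": 0,"tx": 0,"ty": 0,"tz": 0,"claw": 1},
  ],
)

```text
t: 16.37
tcp_pos: [0.5365, -0.0586, 0.0489]
ee_rot: [0.0, 0.96, 0.281, 0.002]
force: [-1.1, 1.2, 1.4]
opening: 0.175
finger_force: 119.1
```

Call:
apply_moves(
  rows=[
    {"wx": 0,"wy": 0,"wz": 0,"tx": 0,"ty": -0.007,"tz": 0,"claw": 1},
    {"wx": 0,"wy": 0,"wz": 0,"tx": 0,"ty": 0,"tz": 0,"claw": 1},
  ],
)

```text
t: 16.53
tcp_pos: [0.5329, -0.0571, 0.0475]
ee_rot: [-0.0, 0.96, 0.281, -0.001]
force: [0.2, 1.0, -3.5]
opening: 0.175
finger_force: 118.5
```

Call:
apply_moves(
  rows=[
    {"wx": 0,"wy": 0,"wz": 0.06,"tx": 0,"ty": -0.018,"tz": 0,"claw": 1},
    {"wx": 0,"wy": 0,"wz": 0,"tx": 0,"ty": 0,"tz": 0,"claw": 1},
  ],
)

```text
t: 16.7
tcp_pos: [0.5303, -0.052, 0.0473]
ee_rot: [-0.0, 0.966, 0.258, -0.001]
force: [0.6, -0.9, -3.6]
opening: 0.177
finger_force: 118.5
```

Call:
apply_moves(
  rows=[
    {"wx": 0,"wy": 0,"wz": -0.03,"tx": 0,"ty": 0.009,"tz": 0.01,"claw": 1},
    {"wx": 0,"wy": 0,"wz": 0,"tx": 0,"ty": 0,"tz": 0,"claw": 1},
  ],
)

```text
t: 16.87
tcp_pos: [0.5321, -0.0559, 0.044]
ee_rot: [0.0, 0.963, 0.271, -0.001]
force: [0.4, 0.2, -4.0]
opening: 0.174
finger_force: 118.5
```

Call:
apply_moves(
  rows=[
    {"wx": 0,"wy": 0,"wz": 0,"tx": 0,"ty": 0,"tz": 0.01,"claw": 1},
    {"wx": 0,"wy": 0,"wz": 0,"tx": 0,"ty": 0,"tz": 0,"claw": 1},
  ],
)

```text
t: 17.03
tcp_pos: [0.5318, -0.0553, 0.041]
ee_rot: [-0.0, 0.963, 0.27, -0.001]
force: [0.9, 0.6, -3.2]
opening: 0.177
finger_force: 118.5
```

Call:
apply_moves(
  rows=[
    {"wx": 0,"wy": 0,"wz": 0,"tx": 0,"ty": 0,"tz": 0.01,"claw": 1},
    {"wx": 0,"wy": 0,"wz": 0,"tx": 0,"ty": 0,"tz": 0,"claw": 1},
  ],
)

```text
t: 17.2
tcp_pos: [0.5318, -0.0551, 0.0381]
ee_rot: [-0.0, 0.963, 0.27, -0.001]
force: [0.3, 0.6, -4.5]
opening: 0.176
finger_force: 118.5
```

Call:
apply_moves(
  rows=[
    {"wx": 0,"wy": 0,"wz": 0,"tx": 0,"ty": 0,"tz": 0.005,"claw": 1},
    {"wx": 0,"wy": 0,"wz": 0,"tx": 0,"ty": 0,"tz": 0,"claw": 1},
  ],
)

```text
t: 17.37
tcp_pos: [0.5319, -0.0551, 0.0369]
ee_rot: [-0.0, 0.963, 0.27, -0.0]
force: [-0.8, 0.5, -3.9]
opening: 0.174
finger_force: 118.5
```

Run:
```python
from h import *
goto(32.7,z=.037)
g=arm.grab_frame("side");np.savez("side8.npz",**g);f=arm.grab_frame("top");np.savez("top8.npz",**f)
# compare: side-view brightness column through ring top edges; ring far edge expected rows
s=arm.read_state();a=np.radians(yaw(s["ee_rot"])+1.6);c=s["tcp_pos"][:2]+.1165*np.array([np.cos(a),np.sin(a)]);print("ring exp",c)
for z in(.048,.058,.068):print(z,proj(g,[*c,z])[0].round(1))
gr=cv2.cvtColor(g["img"],cv2.COLOR_RGB2GRAY)
x=int(round(proj(g,[*c,.048])[0][0]))
for r in range(164,200):print(r,gr[r,x-14:x+15:2])
```

```text
t 17.37 tcp [ 0.5319 -0.0551  0.0369] yaw 31.3 q [-1.000e-04  9.629e-01  2.697e-01 -5.000e-04] F [-0.8  0.5 -3.9] T [-0.    0.05  0.01] tgt [ 0.5353 -0.0549]
wz -0.031 tx 0.0099 ty 0.0054 tz -0.0002
ring exp [0.62987335 0.00819881]
0.048 [246.2 186.6]
0.058 [246.2 183.8]
0.068 [246.2 180.9]
164 [125 130 128 124 119  98 134 141 144 145 147 148 139 128 122]
165 [123 130 127 122 122 132 143 144 145 147 148 140 116 106 119]
166 [123 129 125 121 133 143 144 144 146 148 142 118 100 117 133]
167 [120 121 123 133 143 145 145 146 148 145 124 103 114 133 137]
168 [118 115 133 144 145 144 144 148 147 130 113 119 132 138 139]
169 [127 132 145 146 144 144 147 148 136 116 126 135 139 141 142]
170 [147 146 144 144 143 145 148 138 111 123 137 139 140 142 142]
171 [145 136 122 132 134 134 134 123 106 123 127 127 142 141 141]
172 [126 119 106 117 117 114 113 107 104 104 100 102 142 142 140]
173 [ 95  90  89  88  87  84  83  82  80  77  72  87 144 144 141]
174 [ 66  64  65  63  61  61  62  61  61  61  61  85 148 146 143]
175 [ 58  58  57  58  58  57  59  59  58  58  58  86 150 149 146]
176 [ 58  58  56
[... 777 characters left out ...]
88 [91 86 89 88 86 85 81 80 78 78 75 71 68 54 67]
189 [69 62 64 63 62 61 60 61 60 60 60 60 59 60 91]
190 [ 56  57  58  57  58  56  59  57  58  58  58  58  58  70 101]
191 [55 56 56 58 56 57 57 57 58 58 58 58 56 72 77]
192 [55 56 56 56 56 56 57 56 57 56 56 58 57 56 49]
193 [55 56 55 56 56 56 56 56 57 57 57 58 57 44 48]
194 [55 56 55 57 56 57 56 56 57 56 56 57 56 49 84]
195 [ 55  56  54  56  55  56  56  56  57  56  57  57  57  63 104]
196 [ 55  56  54  56  55  57  56  55  57  57  57  57  57  70 107]
197 [ 55  55  55  55  56  56  56  56  57  56  57  57  56  71 107]
198 [ 55  55  55  55  55  56  55  56  57  57  57  57  56  72 107]
199 [ 55  55  55  56  55  57  57  59  61  59  62  63  58  80 107]
```

Side rows put the ring's far edge at row 181, so the ring lies at seated height (z of about 48 mm) and level. Now the stroke.

Call:
apply_moves(
  rows=[
    {"wx": 0,"wy": 0,"wz": 0.111,"tx": 0,"ty": -0.034,"tz": 0,"claw": 1},
    {"wx": 0,"wy": 0,"wz": 0.111,"tx": 0,"ty": -0.034,"tz": 0,"claw": 1},
    {"wx": 0,"wy": 0,"wz": 0.111,"tx": 0,"ty": -0.034,"tz": 0,"claw": 1},
  ],
)

```text
t: 17.72
tcp_pos: [0.5207, -0.0275, 0.0377]
ee_rot: [0.0, 0.99, 0.141, 0.002]
force: [3.3, -0.6, -6.3]
opening: 0.174
finger_force: 118.3
```

```bash
sed -i 's/NUT=.*/NUT=np.array([.631,.008])/;s/b=np.radians(psi)/b=np.radians(psi+1.6)/' h.py; python3 -c "
from h import *
s=arm.read_state();goto(yaw(s['ee_rot']),z=.037)"
```

```text
t 17.72 tcp [ 0.5207 -0.0275  0.0377] yaw 16.18 q [4.000e-04 9.900e-01 1.408e-01 2.300e-03] F [ 3.3 -0.6 -6.3] T [-0.06 -0.54  0.42] tgt [ 0.5201 -0.0276]
wz 0.0 tx -0.002 ty -0.0003 tz 0.0023
```

Call:
apply_moves(
  rows=[
    {"wx": 0,"wy": 0,"wz": 0.111,"tx": 0.004,"ty": -0.034,"tz": 0.002,"claw": 1},
    {"wx": 0,"wy": 0,"wz": 0.111,"tx": 0.002,"ty": -0.034,"tz": 0,"claw": 1},
    {"wx": 0,"wy": 0,"wz": 0.111,"tx": 0.002,"ty": -0.034,"tz": 0,"claw": 1},
  ],
)

```text
t: 17.97
tcp_pos: [0.5159, 0.0028, 0.0372]
ee_rot: [0.0, 1.0, 0.011, 0.001]
force: [0.6, -1.6, -2.3]
opening: 0.175
finger_force: 118.7
```

```bash
python3 -c "
from h import *
s=arm.read_state();goto(yaw(s['ee_rot']),z=.037)"
```

```text
t 17.97 tcp [0.5159 0.0028 0.0372] yaw 1.22 q [4.000e-04 9.999e-01 1.060e-02 1.000e-03] F [ 0.6 -1.6 -2.3] T [-0.24 -0.13  0.49] tgt [0.5146 0.0023]
wz 0.0 tx -0.0041 ty 0.0017 tz 0.0007
```

Call:
apply_moves(
  rows=[
    {"wx": 0,"wy": 0,"wz": 0.111,"tx": 0.002,"ty": -0.034,"tz": 0,"claw": 1},
    {"wx": 0,"wy": 0,"wz": 0.111,"tx": 0.002,"ty": -0.034,"tz": 0,"claw": 1},
    {"wx": 0,"wy": 0,"wz": 0.111,"tx": 0.002,"ty": -0.034,"tz": 0,"claw": 1},
  ],
)

```text
t: 18.22
tcp_pos: [0.5191, 0.0333, 0.0371]
ee_rot: [0.0, 0.993, -0.12, 0.0]
force: [0.7, -1.4, -1.5]
opening: 0.174
finger_force: 118.8
```

```bash
python3 -c "
from h import *
s=arm.read_state();goto(yaw(s['ee_rot']),z=.037)"
```

```text
t 18.22 tcp [0.5191 0.0333 0.0371] yaw -13.76 q [ 3.000e-04  9.928e-01 -1.198e-01  4.000e-04] F [ 0.7 -1.4 -1.5] T [-0.31 -0.04  0.37] tgt [0.5171 0.0325]
wz 0.0 tx -0.0057 ty 0.004 tz 0.0005
```

Call:
apply_moves(
  rows=[
    {"wx": 0,"wy": 0,"wz": 0.111,"tx": 0.001,"ty": -0.034,"tz": 0,"claw": 1},
    {"wx": 0,"wy": 0,"wz": 0.111,"tx": 0.001,"ty": -0.034,"tz": 0,"claw": 1},
    {"wx": 0,"wy": 0,"wz": 0.111,"tx": 0.001,"ty": -0.034,"tz": 0,"claw": 1},
    {"wx": 0,"wy": 0,"wz": 0.06,"tx": 0,"ty": -0.018,"tz": 0,"claw": 1},
    {"wx": 0,"wy": 0,"wz": 0,"tx": 0,"ty": 0,"tz": 0,"claw": 1},
  ],
)

```text
t: 18.63
tcp_pos: [0.533, 0.0672, 0.037]
ee_rot: [-0.0, 0.963, -0.27, 0.001]
force: [-0.3, -0.9, -2.7]
opening: 0.171
finger_force: 118.7
```

```bash
python3 -c "
from h import *
s=arm.read_state();goto(yaw(s['ee_rot']),z=.037)"
```

```text
t 18.63 tcp [0.533  0.0672 0.037 ] yaw -31.29 q [-1.000e-04  9.629e-01 -2.697e-01  1.000e-03] F [-0.3 -0.9 -2.7] T [-0.11 -0.2   0.05] tgt [0.5298 0.0657]
wz 0.0 tx -0.0066 ty 0.0098 tz -0.0
```

Call:
apply_moves(
  rows=[
    {"wx": 0,"wy": 0,"wz": -0.1,"tx": 0,"ty": 0.031,"tz": 0,"claw": 1},
    {"wx": 0,"wy": 0,"wz": 0,"tx": 0,"ty": 0,"tz": -0.03,"claw": 1},
    {"wx": 0,"wy": 0,"wz": 0,"tx": 0,"ty": 0,"tz": -0.05,"claw": 1},
    {"wx": 0,"wy": 0,"wz": 0,"tx": 0,"ty": 0,"tz": -0.08,"claw": 1},
    {"wx": 0,"wy": 0,"wz": 0,"tx": 0,"ty": 0,"tz": 0,"claw": 1},
  ],
)

```text
t: 19.05
tcp_pos: [0.5297, 0.0591, 0.0886]
ee_rot: [-0.002, 0.973, -0.233, 0.003]
force: [0.9, 1.1, -4.0]
opening: 0.17
finger_force: 118.7
```

```bash
python3 -c "
from h import *
goto(33.7,z=.037)"
```

```text
t 19.05 tcp [0.5297 0.0591 0.0886] yaw -26.92 q [-0.0019  0.9725 -0.2328  0.0032] F [ 0.9  1.1 -4. ] T [ 0.05 -0.1  -0.  ] tgt [ 0.5359 -0.0593]
wz -1.347 tx 0.1972 ty 0.3425 tz 0.1721
```

Call:
apply_moves(
  rows=[
    {"wx": 0,"wy": 0,"wz": -0.135,"tx": 0,"ty": 0.041,"tz": 0,"claw": 1},
    {"wx": 0,"wy": 0,"wz": -0.135,"tx": 0,"ty": 0.041,"tz": 0,"claw": 1},
    {"wx": 0,"wy": 0,"wz": -0.135,"tx": 0,"ty": 0.041,"tz": 0,"claw": 1},
    {"wx": 0,"wy": 0,"wz": -0.135,"tx": 0,"ty": 0.041,"tz": 0,"claw": 1},
    {"wx": 0,"wy": 0,"wz": -0.135,"tx": 0,"ty": 0.041,"tz": 0,"claw": 1},
  ],
)

```text
t: 19.47
tcp_pos: [0.5106, -0.0004, 0.0844]
ee_rot: [-0.0, 0.999, 0.033, -0.001]
force: [-0.1, -0.0, -3.2]
opening: 0.171
finger_force: 118.6
```

Call:
apply_moves(
  rows=[
    {"wx": 0,"wy": 0,"wz": -0.135,"tx": 0,"ty": 0.041,"tz": 0,"claw": 1},
    {"wx": 0,"wy": 0,"wz": -0.135,"tx": 0,"ty": 0.041,"tz": 0,"claw": 1},
    {"wx": 0,"wy": 0,"wz": -0.135,"tx": 0,"ty": 0.041,"tz": 0,"claw": 1},
    {"wx": 0,"wy": 0,"wz": -0.135,"tx": 0,"ty": 0.041,"tz": 0,"claw": 1},
    {"wx": 0,"wy": 0,"wz": -0.135,"tx": 0,"ty": 0.041,"tz": 0,"claw": 1},
  ],
)

```text
t: 19.88
tcp_pos: [0.5273, -0.0595, 0.0844]
ee_rot: [-0.001, 0.956, 0.293, -0.001]
force: [-0.9, -0.3, -3.5]
opening: 0.177
finger_force: 118.6
```

Call:
apply_moves(
  rows=[
    {"wx": 0,"wy": 0,"wz": 0,"tx": 0,"ty": 0,"tz": 0,"claw": 1},
    {"wx": 0,"wy": 0,"wz": 0,"tx": 0,"ty": 0,"tz": 0,"claw": 1},
  ],
)

```text
t: 20.05
tcp_pos: [0.5277, -0.0593, 0.0843]
ee_rot: [-0.001, 0.957, 0.289, -0.0]
force: [0.1, 0.8, -4.0]
opening: 0.174
finger_force: 118.6
```

```bash
sed -i 's/NUT=.*/NUT=np.array([.631,.008])/' h.py; python3 -c "
from ring import *
goto(33.7,z=.05)
f=arm.grab_frame('top');s=arm.read_state();z=s['tcp_pos'][2]+.0108
ring(f,[.631,.01],z)
f7=np.load('top7.npz');print('ref');ring(f7,[.635,.012],.102)"
```

```text
t 20.05 tcp [ 0.5277 -0.0593  0.0843] yaw 33.6 q [-5.000e-04  9.573e-01  2.890e-01 -4.000e-04] F [ 0.1  0.8 -4. ] T [ 0.04  0.1  -0.04] tgt [ 0.5359 -0.0593]
wz -0.002 tx 0.0229 ty 0.0152 tz 0.1145
165 area 271.0 circ [0.6223 0.0051 0.0952] 10.9 ell [0.6253 0.0064 0.0952] [17.9 20.1]
175 area 253.0 circ [0.6223 0.0051 0.0952] 10.9 ell [0.6252 0.0069 0.0952] [17.3 19.6]
185 area 0.5 circ [0.6386 0.029  0.0952] 4.7 ell [0.6436 0.0399 0.0952] [3.4 5.4]
ref
165 area 282.0 circ [0.6283 0.0132 0.102 ] 11.9 ell [0.634  0.0135 0.102 ] [18.1 21.5]
175 area 249.0 circ [0.636  0.0141 0.102 ] 9.9 ell [0.6356 0.0149 0.102 ] [17.8 18.1]
185 area 0.5 circ [0.6429 0.0412 0.102 ] 3.6 ell [0.6482 0.0447 0.102 ] [ 4.8 13. ]
```

Call:
apply_moves(
  rows=[
    {"wx": 0,"wy": 0,"wz": 0,"tx": 0.019,"ty": 0.0125,"tz": 0.02,"claw": 1},
    {"wx": 0,"wy": 0,"wz": 0,"tx": 0,"ty": 0,"tz": 0.05,"claw": 1},
    {"wx": 0,"wy": 0,"wz": 0,"tx": 0,"ty": 0,"tz": 0.04,"claw": 1},
    {"wx": 0,"wy": 0,"wz": 0,"tx": 0,"ty": 0,"tz": 0,"claw": 1},
  ],
)

```text
t: 20.43
tcp_pos: [0.5348, -0.057, 0.0499]
ee_rot: [-0.001, 0.956, 0.292, -0.001]
force: [-0.4, -0.1, -0.8]
opening: 0.172
finger_force: 119.1
```

Call:
apply_moves(
  rows=[
    {"wx": 0,"wy": 0,"wz": 0,"tx": 0,"ty": 0,"tz": 0.01,"claw": 1},
    {"wx": 0,"wy": 0,"wz": 0,"tx": 0,"ty": 0,"tz": 0,"claw": 1},
  ],
)

```text
t: 20.6
tcp_pos: [0.5353, -0.0577, 0.049]
ee_rot: [-0.0, 0.956, 0.292, 0.0]
force: [-2.6, 0.1, 1.0]
opening: 0.173
finger_force: 119.4
```

Call:
apply_moves(
  rows=[
    {"wx": 0,"wy": 0,"wz": 0,"tx": -0.008,"ty": 0,"tz": 0,"claw": 1},
    {"wx": 0,"wy": 0,"wz": 0,"tx": 0,"ty": 0,"tz": 0,"claw": 1},
  ],
)

```text
t: 20.77
tcp_pos: [0.5333, -0.0602, 0.0492]
ee_rot: [0.0, 0.957, 0.291, 0.001]
force: [0.3, -0.0, -2.2]
opening: 0.175
finger_force: 118.8
```

Call:
apply_moves(
  rows=[
    {"wx": 0,"wy": 0,"wz": 0,"tx": 0,"ty": -0.003,"tz": 0,"claw": 1},
    {"wx": 0,"wy": 0,"wz": 0,"tx": 0,"ty": 0,"tz": 0,"claw": 1},
  ],
)

```text
t: 20.93
tcp_pos: [0.5329, -0.0597, 0.049]
ee_rot: [0.0, 0.957, 0.291, 0.001]
force: [0.2, 0.7, -1.2]
opening: 0.174
finger_force: 118.8
```

Call:
apply_moves(
  rows=[
    {"wx": 0,"wy": 0,"wz": 0.06,"tx": 0,"ty": -0.018,"tz": 0.005,"claw": 1},
    {"wx": 0,"wy": 0,"wz": 0,"tx": 0,"ty": 0,"tz": 0,"claw": 1},
  ],
)

```text
t: 21.1
tcp_pos: [0.5296, -0.0543, 0.0474]
ee_rot: [-0.0, 0.963, 0.269, 0.0]
force: [-0.7, -0.6, 1.1]
opening: 0.174
finger_force: 119.3
```

Call:
apply_moves(
  rows=[
    {"wx": 0,"wy": 0,"wz": 0.03,"tx": 0,"ty": -0.009,"tz": 0.003,"claw": 1},
    {"wx": 0,"wy": 0,"wz": 0,"tx": 0,"ty": 0,"tz": 0,"claw": 1},
  ],
)

```text
t: 21.27
tcp_pos: [0.529, -0.0523, 0.0468]
ee_rot: [0.0, 0.966, 0.257, 0.001]
force: [-0.7, -0.6, 1.9]
opening: 0.172
finger_force: 119.4
```

Call:
apply_moves(
  rows=[
    {"wx": 0,"wy": 0,"wz": 0,"tx": 0,"ty": 0,"tz": -0.1,"claw": 1},
    {"wx": 0,"wy": 0,"wz": 0,"tx": 0,"ty": 0,"tz": -0.1,"claw": 1},
    {"wx": 0,"wy": 0,"wz": 0,"tx": -0.12,"ty": 0,"tz": 0,"claw": 1},
    {"wx": 0,"wy": 0,"wz": 0,"tx": -0.12,"ty": 0,"tz": 0,"claw": 1},
    {"wx": 0,"wy": 0,"wz": 0,"tx": 0,"ty": 0,"tz": 0,"claw": 1},
  ],
)

```text
t: 21.68
tcp_pos: [0.4548, -0.093, 0.1051]
ee_rot: [-0.001, 0.967, 0.254, -0.009]
force: [-2.4, -1.2, -3.2]
opening: 0.171
finger_force: 118.6
```

Run:
```python
from ph import *
goto(33.7)
f=arm.grab_frame("top");g=arm.grab_frame("side");np.savez("top9.npz",**f);np.savez("side9.npz",**g);nutphase(f)
s=arm.read_state();a=np.radians(yaw(s["ee_rot"])+1);c=s["tcp_pos"][:2]+.117*np.array([np.cos(a),np.sin(a)])
z=s["tcp_pos"][2]+.0108;print("exp ring",c,z,proj(f,[*c,z])[0],proj(g,[*c,z])[0])
# print small gray maps around
for n,h in(("top",f),("side",g)):
    q=proj(h,[*c,z])[0].astype(int);G=cv2.cvtColor(h["img"],cv2.COLOR_RGB2GRAY)
    print(n,q)
    for r in range(q[1]-14,q[1]+15,1 if n=="side" else 2):print(r,*G[r,q[0]-16:q[0]+17:2])
```

```text
t 21.68 tcp [ 0.4548 -0.093   0.1051] yaw 29.47 q [-8.000e-04  9.671e-01  2.544e-01 -8.600e-03] F [-2.4 -1.2 -3.2] T [-0.09  0.28  0.03] tgt [ 0.5359 -0.0593]
wz -0.094 tx 0.2907 ty 0.0354 tz None
nut phase: score,cx,cy,amp,phi [3.65120e+00 6.35000e-01 8.00000e-03 4.17440e+00 2.93077e+01]
nut phase: score,cx,cy,amp,phi [3.44460e+00 6.34000e-01 8.00000e-03 4.26610e+00 2.89987e+01]
nut phase: score,cx,cy,amp,phi [3.41280e+00 6.35000e-01 9.00000e-03 4.05270e+00 2.96453e+01]
nut phase: score,cx,cy,amp,phi [3.27270e+00 6.34000e-01 9.00000e-03 4.10190e+00 2.92975e+01]
exp ring [ 0.56329141 -0.03003562] 0.11647439447938032 [280.66808835 202.04396473] [268.29494125 162.91104776]
top [280 202]
188 139 125 124 119 130 137 137 120 138 137 59 129 129 98 70 68 71
190 130 105 130 148 119 132 142 114 137 136 98 92 113 111 72 70 72
192 143 142 122 130 131 143 103 134 137 135 112 63 114 133 67 68 71
194 101 109 127 134 106 97 131 141 169 184 156 121 108 138 69 66 67
196 141 128 121 121 132 137 163 185 173 139 183 185 106 147 82 69 67
198 140 139 141 140 146 181 179 144 113 116 112 150 190 162 71 70 7
[... 1828 characters left out ...]
08 113 115 122 121 78 57 67 101 114
167 123 101 109 69 57 72 80 80 84 87 93 91 58 56 81 128 135
168 112 118 129 100 59 67 71 71 72 71 72 66 55 59 102 136 137
169 124 134 137 129 76 68 70 70 70 71 70 63 57 85 125 136 136
170 136 137 139 138 112 73 72 72 71 71 69 63 77 118 135 135 135
171 125 123 139 140 133 102 94 88 84 83 76 79 113 133 135 135 135
172 99 101 141 140 138 129 124 120 118 117 113 115 131 134 134 135 135
173 72 86 142 141 140 139 136 135 135 136 133 133 134 134 134 134 135
174 60 84 146 145 142 141 139 137 139 139 137 137 135 135 134 134 135
175 57 85 148 147 144 143 140 139 140 140 138 138 137 136 135 135 135
176 58 85 148 147 144 142 141 140 140 139 138 138 136 135 134 134 135
```

Run:
```python
from h import *
D=[(16.18,.5207,-.0275),(1.22,.5159,.0028),(-13.76,.5191,.0333),(-31.29,.533,.0672),(31.3,.5319,-.0551)]
for S in(D[:4],D):
    A=[];b=[]
    for p,x,y in S:
        c,s=np.cos(np.radians(p)),np.sin(np.radians(p));A+=[[1,0,-c,s],[0,1,-s,-c]];b+=[x,y]
    r=np.linalg.lstsq(np.array(A),np.array(b),rcond=None);P=r[0];print(P,r[1])
    st=arm.read_state();y=yaw(st["ee_rot"])
    for psi in(39.2,):
        c,s=np.cos(np.radians(psi)),np.sin(np.radians(psi));t=P[:2]-[P[2]*c-P[3]*s,P[2]*s+P[3]*c]
        d=t-st["tcp_pos"][:2];a=np.radians(y);print("tgt",t,"cur",st["tcp_pos"],y,"wz",(y-psi)/45,"tx",(d[0]*np.cos(a)+d[1]*np.sin(a))/.3,"ty",(d[0]*np.sin(a)-d[1]*np.cos(a))/.3)
```

```text
[6.34443518e-01 5.78802597e-03 1.18563890e-01 4.14360369e-04] [1.57300399e-07]
tgt [ 0.54282497 -0.06946893] cur [ 0.46268435 -0.08976182  0.10567439] 29.695829512715356 wz -0.2112037886063255 tx 0.26556187227250877 ty 0.07357843451629076
[ 6.33300029e-01  5.10765336e-03  1.17631718e-01 -5.35128655e-04] [1.51796107e-06]
tgt [ 0.54180376 -0.06882434] cur [ 0.46268435 -0.08976182  0.10567439] 29.695829512715356 wz -0.2112037886063255 tx 0.26366931290664525 ty 0.07002564402336975
```

Call:
apply_moves(
  rows=[
    {"wx": 0,"wy": 0,"wz": 0,"tx": 0.09,"ty": 0.024,"tz": 0,"claw": 1},
    {"wx": 0,"wy": 0,"wz": 0,"tx": 0.09,"ty": 0.024,"tz": 0,"claw": 1},
    {"wx": 0,"wy": 0,"wz": 0,"tx": 0.084,"ty": 0.023,"tz": 0,"claw": 1},
    {"wx": 0,"wy": 0,"wz": -0.105,"tx": 0,"ty": 0,"tz": 0,"claw": 1},
    {"wx": 0,"wy": 0,"wz": -0.105,"tx": 0,"ty": 0,"tz": 0,"claw": 1},
  ],
)

```text
t: 22.2
tcp_pos: [0.5471, -0.0655, 0.1055]
ee_rot: [-0.0, 0.941, 0.34, 0.0]
force: [-1.2, -0.7, -3.5]
opening: 0.176
finger_force: 118.6
```

Call:
apply_moves(
  rows=[
    {"wx": 0,"wy": 0,"wz": 0,"tx": 0,"ty": 0,"tz": 0.07,"claw": 1},
    {"wx": 0,"wy": 0,"wz": 0,"tx": 0,"ty": 0,"tz": 0.06,"claw": 1},
    {"wx": 0,"wy": 0,"wz": 0,"tx": 0,"ty": 0,"tz": 0,"claw": 1},
  ],
)

```text
t: 22.45
tcp_pos: [0.5423, -0.0666, 0.0635]
ee_rot: [-0.002, 0.942, 0.337, -0.004]
force: [-1.0, -0.2, -3.6]
opening: 0.18
finger_force: 118.4
```

```bash
sed -i 's/NUT=.*/NUT=np.array([.6337,.0054])/;s/psi+1.6/psi/;s/L=.1165/L=.118/' h.py; python3 -c "
from h import *
goto(39.2,z=.037)"
```

```text
t 22.45 tcp [ 0.5423 -0.0666  0.0635] yaw 39.38 q [-0.002   0.9415  0.3369 -0.0039] F [-1.  -0.2 -3.6] T [-0.03  0.19 -0.02] tgt [ 0.5423 -0.0692]
wz 0.004 tx -0.0056 ty 0.0064 tz 0.0884
```

Call:
apply_moves(
  rows=[
    {"wx": 0,"wy": 0,"wz": 0,"tx": -0.006,"ty": 0.006,"tz": 0.03,"claw": 1},
    {"wx": 0,"wy": 0,"wz": 0,"tx": 0,"ty": 0,"tz": 0.02,"claw": 1},
    {"wx": 0,"wy": 0,"wz": 0,"tx": 0,"ty": 0,"tz": 0,"claw": 1},
  ],
)

```text
t: 22.7
tcp_pos: [0.5444, -0.0701, 0.0514]
ee_rot: [-0.0, 0.942, 0.336, -0.001]
force: [0.5, 0.2, -3.5]
opening: 0.177
finger_force: 118.7
```

Call:
apply_moves(
  rows=[
    {"wx": 0,"wy": 0,"wz": 0,"tx": 0,"ty": 0,"tz": 0.015,"claw": 1},
    {"wx": 0,"wy": 0,"wz": 0,"tx": 0,"ty": 0,"tz": 0,"claw": 1},
  ],
)

```text
t: 22.87
tcp_pos: [0.5453, -0.07, 0.0485]
ee_rot: [0.0, 0.942, 0.336, 0.001]
force: [-2.5, -0.5, 4.1]
opening: 0.173
finger_force: 119.6
```

Call:
apply_moves(
  rows=[
    {"wx": 0,"wy": 0,"wz": 0,"tx": -0.006,"ty": -0.008,"tz": 0,"claw": 1},
    {"wx": 0,"wy": 0,"wz": 0,"tx": 0,"ty": 0,"tz": 0,"claw": 1},
  ],
)

```text
t: 23.03
tcp_pos: [0.5418, -0.069, 0.0483]
ee_rot: [0.0, 0.942, 0.336, 0.0]
force: [0.2, -0.4, -4.0]
opening: 0.173
finger_force: 118.6
```

Call:
apply_moves(
  rows=[
    {"wx": 0,"wy": 0,"wz": 0,"tx": -0.003,"ty": 0,"tz": 0.005,"claw": 1},
    {"wx": 0,"wy": 0,"wz": 0,"tx": 0,"ty": 0,"tz": 0,"claw": 1},
  ],
)

```text
t: 23.2
tcp_pos: [0.541, -0.0697, 0.046]
ee_rot: [-0.0, 0.942, 0.336, 0.0]
force: [0.3, -0.6, -3.7]
opening: 0.174
finger_force: 118.6
```

Free again, so it dropped over the nut. Continuing down to the boss.

Call:
apply_moves(
  rows=[
    {"wx": 0,"wy": 0,"wz": 0,"tx": 0,"ty": 0,"tz": 0.015,"claw": 1},
    {"wx": 0,"wy": 0,"wz": 0,"tx": 0,"ty": 0,"tz": 0.01,"claw": 1},
    {"wx": 0,"wy": 0,"wz": 0,"tx": 0,"ty": 0,"tz": 0.003,"claw": 1},
    {"wx": 0,"wy": 0,"wz": 0,"tx": 0,"ty": 0,"tz": 0,"claw": 1},
  ],
)

```text
t: 23.53
tcp_pos: [0.5411, -0.0696, 0.0373]
ee_rot: [-0.0, 0.942, 0.336, -0.0]
force: [0.8, 1.4, -3.6]
opening: 0.174
finger_force: 118.6
```

Call:
apply_moves(
  rows=[
    {"wx": 0,"wy": 0,"wz": 0.111,"tx": 0,"ty": -0.034,"tz": 0,"claw": 1},
    {"wx": 0,"wy": 0,"wz": 0.111,"tx": 0.001,"ty": -0.034,"tz": 0,"claw": 1},
    {"wx": 0,"wy": 0,"wz": 0.111,"tx": 0.002,"ty": -0.034,"tz": 0,"claw": 1},
    {"wx": 0,"wy": 0,"wz": 0.111,"tx": 0.001,"ty": -0.034,"tz": 0,"claw": 1},
  ],
)

```text
t: 23.87
tcp_pos: [0.5227, -0.0338, 0.0382]
ee_rot: [0.0, 0.986, 0.167, 0.002]
force: [4.2, 1.5, -4.9]
opening: 0.175
finger_force: 118.5
```

```bash
python3 -c "
from h import *
s=arm.read_state();goto(yaw(s['ee_rot']),z=.037)"
```

```text
t 23.87 tcp [ 0.5227 -0.0338  0.0382] yaw 19.28 q [2.000e-04 9.859e-01 1.675e-01 2.300e-03] F [ 4.2  1.5 -4.9] T [ 0.22 -0.69  0.48] tgt [ 0.5223 -0.0336]
wz 0.0 tx -0.0009 ty -0.0012 tz 0.0041
```

Call:
apply_moves(
  rows=[
    {"wx": 0,"wy": 0,"wz": 0.111,"tx": 0.004,"ty": -0.034,"tz": 0.003,"claw": 1},
    {"wx": 0,"wy": 0,"wz": 0.111,"tx": 0.002,"ty": -0.034,"tz": 0,"claw": 1},
    {"wx": 0,"wy": 0,"wz": 0.111,"tx": 0.002,"ty": -0.034,"tz": 0,"claw": 1},
    {"wx": 0,"wy": 0,"wz": 0.111,"tx": 0.002,"ty": -0.034,"tz": 0,"claw": 1},
    {"wx": 0,"wy": 0,"wz": 0.111,"tx": 0.002,"ty": -0.034,"tz": 0,"claw": 1},
  ],
)

```text
t: 24.28
tcp_pos: [0.5163, 0.0166, 0.0374]
ee_rot: [0.0, 0.999, -0.049, 0.0]
force: [0.1, -0.1, -0.9]
opening: 0.178
finger_force: 119.1
```

```bash
python3 -c "
from h import *
s=arm.read_state();goto(yaw(s['ee_rot']),z=.037)"
```

```text
t 24.28 tcp [0.5163 0.0166 0.0374] yaw -5.67 q [ 1.000e-04  9.988e-01 -4.950e-02  4.000e-04] F [ 0.1 -0.1 -0.9] T [ 0.   -0.1   0.52] tgt [0.5163 0.0171]
wz 0.0 tx -0.0001 ty -0.0016 tz 0.0014
```

Call:
apply_moves(
  rows=[
    {"wx": 0,"wy": 0,"wz": 0.089,"tx": 0.001,"ty": -0.027,"tz": 0,"claw": 1},
    {"wx": 0,"wy": 0,"wz": 0,"tx": 0,"ty": 0,"tz": 0,"claw": 1},
  ],
)

```text
t: 24.45
tcp_pos: [0.5174, 0.0256, 0.0373]
ee_rot: [-0.0, 0.997, -0.083, 0.0]
force: [-1.2, 0.2, -1.2]
opening: 0.175
finger_force: 118.9
```

```bash
python3 -c "
from h import *
s=arm.read_state();goto(yaw(s['ee_rot']),z=.037)"
```

```text
t 24.45 tcp [0.5174 0.0256 0.0373] yaw -9.57 q [-2.000e-04  9.965e-01 -8.340e-02  3.000e-04] F [-1.2  0.2 -1.2] T [ 0.06 -0.09  0.07] tgt [0.5173 0.025 ]
wz 0.0 tx 0.0 ty 0.0019 tz 0.0009
```

Now single small steps, watching for the torque rise at the stop.

Call:
apply_moves(
  rows=[
    {"wx": 0,"wy": 0,"wz": 0.06,"tx": 0.001,"ty": -0.018,"tz": 0,"claw": 1},
    {"wx": 0,"wy": 0,"wz": 0.06,"tx": 0.001,"ty": -0.018,"tz": 0,"claw": 1},
  ],
)

```text
t: 24.62
tcp_pos: [0.5194, 0.0348, 0.0371]
ee_rot: [-0.0, 0.992, -0.129, -0.0]
force: [-2.3, 0.2, -1.7]
opening: 0.172
finger_force: 119.2
```

```bash
python3 -c "
from h import *
s=arm.read_state();goto(yaw(s['ee_rot']),z=.037)"
```

```text
t 24.62 tcp [0.5194 0.0348 0.0371] yaw -14.86 q [-1.000e-04  9.916e-01 -1.293e-01 -5.000e-04] F [-2.3  0.2 -1.7] T [-0.01  0.06  0.69] tgt [0.5196 0.0357]
wz 0.0 tx 0.0 ty -0.003 tz 0.0004
```

Call:
apply_moves(
  rows=[
    {"wx": 0,"wy": 0,"wz": 0.06,"tx": 0.001,"ty": -0.018,"tz": 0,"claw": 1},
  ],
)

```text
t: 24.7
tcp_pos: [0.5205, 0.0388, 0.037]
ee_rot: [0.001, 0.988, -0.152, -0.001]
force: [-2.4, -3.0, -0.0]
opening: 0.174
finger_force: 120.0
```

```bash
python3 -c "
from h import *
s=arm.read_state();goto(yaw(s['ee_rot']),z=.037)"
```

```text
t 24.7 tcp [0.5205 0.0388 0.037 ] yaw -17.45 q [ 9.000e-04  9.884e-01 -1.517e-01 -1.000e-03] F [-2.4 -3.  -0. ] T [-0.86  0.3   1.28] tgt [0.5211 0.0408]
wz 0.0 tx 0.0001 ty -0.0069 tz 0.0001
```

Call:
apply_moves(
  rows=[
    {"wx": 0,"wy": 0,"wz": 0.06,"tx": 0.001,"ty": -0.018,"tz": 0,"claw": 1},
  ],
)

```text
t: 24.78
tcp_pos: [0.5216, 0.0424, 0.0369]
ee_rot: [0.002, 0.985, -0.173, -0.002]
force: [-3.4, -6.9, -0.2]
opening: 0.174
finger_force: 121.3
```

```bash
python3 -c "
from h import *
s=arm.read_state();goto(yaw(s['ee_rot']),z=.037)"
```

```text
t 24.78 tcp [0.5216 0.0424 0.0369] yaw -19.98 q [ 0.0022  0.9848 -0.1735 -0.0017] F [-3.4 -6.9 -0.2] T [-1.4   0.53  1.86] tgt [0.5228 0.0457]
wz 0.0 tx 0.0001 ty -0.0119 tz -0.0004
```

Torque jumped to about 2 N·m at the expected angle, so the nut is at its stop. I back off, lift off and check the nut's phase.

Call:
apply_moves(
  rows=[
    {"wx": 0,"wy": 0,"wz": 0,"tx": 0,"ty": 0,"tz": 0,"claw": 1},
    {"wx": 0,"wy": 0,"wz": -0.12,"tx": 0,"ty": 0.037,"tz": 0,"claw": 1},
    {"wx": 0,"wy": 0,"wz": -0.12,"tx": 0,"ty": 0.037,"tz": 0,"claw": 1},
    {"wx": 0,"wy": 0,"wz": -0.02,"tx": 0,"ty": 0.006,"tz": 0,"claw": 1},
    {"wx": 0,"wy": 0,"wz": 0,"tx": 0,"ty": 0,"tz": 0,"claw": 1},
  ],
)

```text
t: 25.2
tcp_pos: [0.5168, 0.0224, 0.037]
ee_rot: [-0.001, 0.997, -0.077, 0.0]
force: [1.1, 2.0, -3.8]
opening: 0.175
finger_force: 118.9
```

Call:
apply_moves(
  rows=[
    {"wx": 0,"wy": 0,"wz": 0,"tx": 0,"ty": 0,"tz": -0.03,"claw": 1},
    {"wx": 0,"wy": 0,"wz": 0,"tx": 0,"ty": 0,"tz": -0.05,"claw": 1},
    {"wx": 0,"wy": 0,"wz": 0,"tx": 0,"ty": 0,"tz": -0.08,"claw": 1},
    {"wx": 0,"wy": 0,"wz": 0,"tx": 0,"ty": 0,"tz": -0.12,"claw": 1},
    {"wx": 0,"wy": 0,"wz": 0,"tx": 0,"ty": 0,"tz": -0.05,"claw": 1},
  ],
)

```text
t: 25.62
tcp_pos: [0.5175, 0.0211, 0.1397]
ee_rot: [-0.0, 0.997, -0.078, 0.002]
force: [0.6, -0.7, -2.7]
opening: 0.172
finger_force: 118.9
```

```bash
python3 -c "
from h import *
s=arm.read_state();goto(0,z=.037)"
```

```text
t 25.62 tcp [0.5175 0.0211 0.1397] yaw -9.0 q [-2.000e-04  9.969e-01 -7.850e-02  2.000e-03] F [ 0.6 -0.7 -2.7] T [ 0.05 -0.11  0.02] tgt [0.5157 0.0054]
wz -0.2 tx 0.0023 ty 0.0527 tz 0.3423
```

Call:
apply_moves(
  rows=[
    {"wx": 0,"wy": 0,"wz": -0.1,"tx": 0,"ty": 0,"tz": 0,"claw": 1},
    {"wx": 0,"wy": 0,"wz": -0.1,"tx": 0,"ty": 0,"tz": 0,"claw": 1},
    {"wx": 0,"wy": 0,"wz": 0,"tx": -0.051,"ty": -0.105,"tz": 0,"claw": 1},
    {"wx": 0,"wy": 0,"wz": 0,"tx": -0.051,"ty": -0.105,"tz": 0,"claw": 1},
    {"wx": 0,"wy": 0,"wz": 0,"tx": -0.051,"ty": -0.105,"tz": 0,"claw": 1},
  ],
)

```text
t: 26.03
tcp_pos: [0.4689, 0.1157, 0.1363]
ee_rot: [0.0, 1.0, -0.001, -0.001]
force: [0.1, 0.0, -4.2]
opening: 0.175
finger_force: 118.8
```

Call:
apply_moves(
  rows=[
    {"wx": 0,"wy": 0,"wz": 0,"tx": -0.051,"ty": -0.105,"tz": 0,"claw": 1},
    {"wx": 0,"wy": 0,"wz": 0,"tx": -0.051,"ty": -0.105,"tz": 0,"claw": 1},
    {"wx": 0,"wy": 0,"wz": 0,"tx": -0.051,"ty": -0.105,"tz": 0,"claw": 1},
    {"wx": 0,"wy": 0,"wz": 0,"tx": 0,"ty": 0,"tz": 0.1,"claw": 1},
    {"wx": 0,"wy": 0,"wz": 0,"tx": 0,"ty": 0,"tz": 0.13,"claw": 1},
  ],
)

```text
t: 26.45
tcp_pos: [0.4248, 0.2149, 0.0693]
ee_rot: [-0.003, 1.0, 0.004, 0.004]
force: [1.4, -1.2, -4.4]
opening: 0.171
finger_force: 119.0
```

Call:
apply_moves(
  rows=[
    {"wx": 0,"wy": 0,"wz": 0,"tx": 0,"ty": 0,"tz": 0.1,"claw": 1},
    {"wx": 0,"wy": 0,"wz": 0,"tx": 0,"ty": 0,"tz": 0.06,"claw": 1},
    {"wx": 0,"wy": 0,"wz": 0,"tx": 0,"ty": 0,"tz": 0,"claw": 1},
  ],
)

```text
t: 26.7
tcp_pos: [0.4212, 0.2086, 0.0161]
ee_rot: [0.002, 1.0, 0.001, -0.004]
force: [-0.3, -1.0, -2.6]
opening: 0.18
finger_force: 118.7
```

```bash
python3 -c "
from ph import *
goto(0,z=.009)
f=arm.grab_frame('top');np.savez('top10.npz',**f);nutphase(f)"
```

```text
t 26.7 tcp [0.4212 0.2086 0.0161] yaw 0.07 q [ 2.3e-03  1.0e+00  6.0e-04 -3.8e-03] F [-0.3 -1.  -2.6] T [-0.02  0.12  0.02] tgt [0.5157 0.0054]
wz 0.002 tx 0.3144 ty 0.6777 tz 0.0236
nut phase: score,cx,cy,amp,phi [4.87310e+00 6.35000e-01 8.00000e-03 5.48880e+00 4.73271e+01]
nut phase: score,cx,cy,amp,phi [4.74660e+00 6.34000e-01 9.00000e-03 5.96160e+00 4.70232e+01]
nut phase: score,cx,cy,amp,phi [4.74440e+00 6.34000e-01 8.00000e-03 5.79590e+00 4.70597e+01]
nut phase: score,cx,cy,amp,phi [4.5612e+00 6.3500e-01 9.0000e-03 5.6167e+00 4.7251e+01]
```

Nut phase is −12.8°: it turned 96° in total, which matches the stop at 1.9 rad. Now I lay the spanner down and retreat.

Call:
apply_moves(
  rows=[
    {"wx": 0,"wy": 0,"wz": 0,"tx": 0,"ty": 0,"tz": 0.02,"claw": 1},
    {"wx": 0,"wy": 0,"wz": 0,"tx": 0,"ty": 0,"tz": 0.008,"claw": 1},
    {"wx": 0,"wy": 0,"wz": 0,"tx": 0,"ty": 0,"tz": 0,"claw": 1},
  ],
)

```text
t: 27.0
tcp_pos: [0.4244, 0.2105, 0.0114]
ee_rot: [-0.0, 1.0, 0.002, 0.001]
force: [-0.6, 0.1, -3.2]
opening: 0.171
finger_force: 118.8
```

Call:
apply_moves(
  rows=[
    {"wx": 0,"wy": 0,"wz": 0,"tx": 0,"ty": 0,"tz": 0,"claw": 0.5},
    {"wx": 0,"wy": 0,"wz": 0,"tx": 0,"ty": 0,"tz": 0,"claw": 0.5},
    {"wx": 0,"wy": 0,"wz": 0,"tx": 0,"ty": 0,"tz": 0,"claw": 0.5},
    {"wx": 0,"wy": 0,"wz": 0,"tx": 0,"ty": 0,"tz": 0,"claw": 0.5},
  ],
)

```text
t: 27.33
tcp_pos: [0.4243, 0.2106, 0.0112]
ee_rot: [-0.0, 1.0, 0.002, 0.001]
force: [-0.3, -0.8, -0.3]
opening: 0.501
finger_force: 0.0
```

Call:
apply_moves(
  rows=[
    {"wx": 0,"wy": 0,"wz": 0,"tx": 0,"ty": 0,"tz": -0.05,"claw": 0.5},
    {"wx": 0,"wy": 0,"wz": 0,"tx": 0,"ty": 0,"tz": -0.12,"claw": 0.5},
    {"wx": 0,"wy": 0,"wz": 0,"tx": 0,"ty": 0,"tz": -0.13,"claw": 0.5},
    {"wx": 0,"wy": 0,"wz": 0,"tx": 0,"ty": 0,"tz": -0.13,"claw": 0.5},
    {"wx": 0,"wy": 0,"wz": 0,"tx": 0,"ty": 0,"tz": 0,"claw": 0.5},
  ],
)

```text
t: 27.75
tcp_pos: [0.428, 0.2121, 0.1463]
ee_rot: [-0.004, 1.0, 0.002, 0.006]
force: [0.9, -0.1, 0.4]
opening: 0.5
finger_force: 0.0
```

Run:
```python
from ph import *
goto(0)
f=arm.grab_frame('top');nutphase(f)
g=arm.grab_frame("side");np.savez("side11.npz",**g)
# spanner on table seen from side: grey (unsaturated) blob
hsv=cv2.cvtColor(g["img"],cv2.COLOR_RGB2HSV);q=proj(g,[.48,.2,.02])[0].astype(int)
m=np.zeros((384,512),np.uint8);m[q[1]-22:q[1]+22,q[0]-60:q[0]+60]=(hsv[q[1]-22:q[1]+22,q[0]-60:q[0]+60,1]<60)*255
k=max(cv2.findContours(m,0,cv2.CHAIN_APPROX_NONE)[0],key=cv2.contourArea);print(q,cv2.boundingRect(k),proj(g,[[.575,.205,.018],[.366,.205,.022],[.366,.205,0],[.54,.243,0],[.54,.168,.018]]).round(1))
```

```text
t 27.75 tcp [0.428  0.2121 0.1463] yaw 0.21 q [-0.0035  1.      0.0019  0.0065] F [ 0.9 -0.1  0.4] T [0.04 0.01 0.  ] tgt [0.5157 0.0054]
wz 0.005 tx 0.2897 ty 0.6902 tz None
nut phase: score,cx,cy,amp,phi [4.84500e+00 6.35000e-01 8.00000e-03 5.41660e+00 4.73155e+01]
nut phase: score,cx,cy,amp,phi [4.73210e+00 6.34000e-01 8.00000e-03 5.73840e+00 4.70821e+01]
nut phase: score,cx,cy,amp,phi [4.70940e+00 6.34000e-01 9.00000e-03 5.89750e+00 4.70274e+01]
nut phase: score,cx,cy,amp,phi [4.48370e+00 6.35000e-01 9.00000e-03 5.54140e+00 4.72232e+01]
[292 227] (257, 222, 69, 20) [[257.9 227.7]
 [333.3 230.1]
 [332.7 236.8]
 [269.4 241.3]
 [271.2 221.6]]
```

```bash
python3 -c "
from rig import arm
print(arm.hand_in())"
```

```text
the job is handed in; nothing more can be done
None
```

I tightened the nut to its stop with the spanner (about 96° over two driving strokes), laid the spanner flat on the worktop beside the foot and handed the job in at about 28 s; an earlier mis-seated attempt did not turn the nut.

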